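# Skewer the rinsed filter plates and hang them up to dry

### The arm

A 7-joint arm with a two-finger parallel gripper is mounted at the origin on the work surface. World frame = base frame: x ahead of the robot, y to its left, z up, the work surface at z = 0. Lengths are in m, angles in rad, forces in N, time in s.
With the tool pointing down it reaches from about 0.425 to 0.8 m from the base axis. Payload 8.3 kg.
Tool frame: the origin (TCP) lies midway between the tips of the shut fingers; the grasp point (between the pads) lies ctrl.tcp_to_grasp behind it (ctrl.tcp_to_grasp is the distance from the TCP to the grasp point, in m); y points along the fingers, z is the direction in which the jaws open and shut, and the axes are right-handed (so a half turn about y gives the same grasp; the last joint's range is limited). The gripper opens to 85 mm and grips with 20 to 120 N. Pads are 22 mm wide; open, the fingers measure 114 mm over their backs; the gripper's body (76 mm by 85 mm) begins 54 mm behind the grasp point. The pads swing forward as they close: fully open they stand 13 mm farther back than shut.
Start: joints at [-1.203, 0.383, 0.016, 1.37, -0.006, 1.388, -0.046], TCP at [0.261, 0.568, 0.231] pointing down, gripper open.
Joint ranges: [-2.95, 2.95], [-0.25, 2.06], [-1.52, 1.56], [0.18, 2.33], [-1.44, 4.58], [0.02, 2.06], [-3.01, 3.01]. Speed limits (rad/s): [2.39, 2.39, 3.01, 3.01, 3.14, 3.14, 3.14].

### API

Orientations are given as [roll, pitch, yaw] about the fixed x, y, z axes, in that order (R = Rz(yaw) Ry(pitch) Rx(roll)).
In Python, from bench import ctrl, vision, ticket gives the robot as it stands.
- The arm moves only by the shell command python3 -m jog 'ROWS' [FORCE]. ROWS is JSON, a list that holds one entry, the list of rows, each a list of 7 numbers: the opening in per cent of the stroke, from 0 (shut) to 100 (fully open), then the shift along the tool's x, y, z in mm, then the turn, a rotation vector about the tool's x, y, z in degrees. A call has 1 to 12 rows; each row shifts and turns the commanded pose from where the row before left it, along the tool's axes as they then stand; what a row does not reach is not made up. A row lasts 1/12 s, in which the tool goes at most 41.7 mm and 7.16 degrees, less where a joint would pass 70% of its speed; a pose out of reach is approached as far as the arm can. A call with a gripper value outside its range is refused whole. The fingers move at their own pace and stop on an object; FORCE is the grip in N (left out, the last holds). Time passes only in rows, so rows that do not move let the fingers close. It gives the time, the measured TCP pose, the force and the opening at its end, in the units of the state.
- ctrl.get_state(): the state, without advancing time (a new reading comes with each control period).
- vision.capture(name): name is "side" or "top" or "wrist"; returns a dict with "img" (420x560x3 uint8, blue, green, red), "intrinsics" (3x3 intrinsics, pixels), "dist" ([k1, k2, p1, p2, k3] as OpenCV has them; the pictures are not rectified), "origin" and "attitude" of the camera in the world; the wrist camera has in their place "T_tool_cam" (4x4, takes a point from camera to tool coordinates, whose origin is the TCP and whose axes are the tool frame's). Camera axes: x right, y down, z forward; pixel columns grow to the right and rows downward; lengths in m; the calibration is good to about 2 mm. A picture is of the moment at which its call begins: read the wrist's pose just before it. There is no depth.
- ticket.close_job(): hands the job in, once; it reports no verdict.
The state is a dict: "clock": time; "joint_pos": joint angles; "qvel": joint speeds; "tau": joint torques, N m; "eef_pos": TCP position; "orientation": TCP orientation; "force": force on the tool from outside, world axes, zero at the start; "moment": the same for the moment, N m; "width": finger opening in m.
Only numpy, scipy, OpenCV 4.12 (cv2) and the standard library are available. Lean on these libraries where they do the work, as an engineer would, in place of code of your own. Each camera call takes 0.05 s, during which the arm holds its last target.

### The job

Pick up the skewer by its handle, thread it through the holes of all four ceramic filter plates standing in the rinse rack, lift them out together, and lay the skewer in the two notches of the drying stand so that the plates hang between its forks. The inner plates have slid sideways in their slots, so feel for their holes and never shove hard against the plates, the rack or the stand. Leave everything else on the ledge where it is.

Things in the scene. Friction and masses are not known exactly. Their poses are not given: they have to be found in the camera images.
- skewer_grip (a point): Skewer, 75 g: black handle 50 mm long, 16 wide, 24 high, and a steel shaft 8 mm thick, 115 long, flat-ended. Point on the shaft's axis inside the handle; +x runs to the tip, z up. Handle spans x -28 to +22 mm, shaft +22 to +137. Starts level in two V notches (at x +34 and +122) of a white rest, axis 55 mm above the ledge, handle free.
- skewer_tip (a point): Centre of the flat tip of the skewer's shaft, 137 mm along +x from skewer_grip.
- rack: Grey rinse rack, fixed, 84 x 84 mm. Origin: centre of its underside; z up; +x, away from the robot, is the way the holes run and the skewer is pushed. Four upright slots 8 mm wide (along x) hold four loose ceramic plates at x = -24, -8, +8 and +24 mm. Its floor is 10 mm high; fins and side walls end 46 mm above the ledge, below the holes.
- rack_mid (a point): Point at the rack's centre, 58 mm above the ledge (height of the holes), axes as the rack's. Each plate stands off this line along y, by up to 8 mm, and can slide from -8 to +8 mm. The two inner plates are not reported and not in line: feel for them. A tip that misses a hole stops on the plate's face. Plates already threaded follow the skewer sideways easily.
- near_hole (a point): Centre of the hole of the first plate (slot x = -24 mm); axes as the rack's. All four plates are alike, glazed and slippery in the rack: 6 mm thick (x), 56 wide (y), 66 high, 50 g, one through hole 11 mm wide and 18 high in the middle of the width, its centre 48 mm above the plate's lower edge, 58 mm above the ledge.
- far_hole (a point): Centre of the hole of the last plate (slot x = +24 mm); axes as the rack's.
- stand: Drying stand, fixed, base 130 x 70 mm; origin at the centre of its underside, z up. Two aluminium forks, 8 mm thick, at x = -44 and +44 mm, each with an open 90 degree V notch about 39 mm wide at the top, over y = 0. Fork tops about 119 mm high; the rest on which the skewer starts is alike but only 69 mm high, all white.
- notch_mid (a point): Point half-way between the stand's two notches, on the axis of a skewer lying in them (105 mm above the ledge); axes as the stand's. Handle outside the forks: with the skewer's +x along this +x, skewer_grip belongs at x = -78 mm (handle 8 mm clear of the near fork, tip 11 mm past the far one). End for end it fits too, mirrored.
- cup_mid (a point): Glass cup, 68 mm across, 85 mm high, loose; half-way up. Bystander.
- canister_mid (a point): Closed food canister, 68 mm across, 100 mm high, loose; half-way up. Bystander.
- dropper_mid (a point): Small dropper bottle, 28 mm across, 65 mm high, loose; half-way up. Bystander.
- magnet_mid (a point): Black magnetic pane cleaner, 70 x 35 mm, 30 mm high, loose; half-way up. Bystander.
- jar_mid (a point): Glass jar with a metal lid, 60 mm across, 70 mm high, loose; half-way up. Bystander.
- spoon_grip (a point): White measuring spoon lying flat, loose; a point on its handle. Bystander.
Not all that is in view belongs to the job. Leave any purple look-alike of the part that bears skewer_grip alone.

How it is judged:
By the outcome, as a careful person would: the job done as asked, in the order asked, and still so for the second after the job is handed in, with the robot touching nothing.
It also fails if it takes over 72 s, if anything falls off the work surface, if the arm or the gripper's body presses on something with over 40 N, if the wrist force passes 120 N, or if a joint passes its speed limit or range.

## Working session

There is one attempt and no reset: what is moved stays moved. The work goes in short steps, Python scripts to look and compute and a shell command to move; the robot and the scene stay as the last step left them, time stands still between calls to the robot, and variables do not carry over. Pictures are saved under pics/ and viewed, and the job is handed in when it is done.

```bash
ls; mkdir -p pics; cat > h.py <<'E'
import numpy as np, cv2
from scipy.spatial.transform import Rotation as R
from bench import ctrl, vision, ticket
E
python3 - <<'E'
from h import *
s=ctrl.get_state(); print(s, ctrl.tcp_to_grasp)
for n in ["side","top","wrist"]:
    c=vision.capture(n); cv2.imwrite(f"pics/{n}0.png",c["img"])
    print(n,{k:(np.array(v).round(4).tolist()) for k,v in c.items() if k!="img"})
    import pickle; pickle.dump((c,s),open(f"{n}0.pkl","wb"))
E
```

```text
pics
{'clock': 0.0, 'joint_pos': array([-1.20290329,  0.38423526,  0.01632944,  1.37118249, -0.00628673,
        1.3882407 , -0.0465092 ]), 'qvel': array([-6.68360501e-05,  1.72381552e-05,  1.96972799e-03,  1.19429649e-03,
        8.93597963e-04, -2.00605045e-03, -8.89852638e-04]), 'tau': array([ 4.89775503e-04, -6.27583337e+01,  8.44715070e-01, -3.71834600e+01,
        1.67048990e-02,  1.38980433e-02,  2.70521423e-05]), 'eef_pos': array([0.26072254, 0.56743829, 0.23026753]), 'orientation': array([-1.57281286e+00, -3.47073251e-05, -4.30694905e-01]), 'force': array([ 0.01634936,  0.0251443 , -0.25077349]), 'moment': array([-0.00209089, -0.03605355,  0.00482071]), 'width': 0.08534442670187281} 0.0187
side {'intrinsics': [[502.2333, 0.0, 275.6577], [0.0, 502.2333, 204.8949], [0.0, 0.0, 1.0]], 'dist': [-0.0494, 0.0, 0.0, 0.0, 0.0], 'origin': [-0.1915, -0.6871, 0.7212], 'attitude': [-2.1188, -0.0205, -0.8152]}
top {'intrinsics': [[418.7685, 0.0, 277.4992], [0.0, 418.7685, 208.0562], [0.0, 0.0, 1.0]], 'dist': [-0.0301, 0.0, 0.0, 0.0, 0.0], 'origin': [0.3851, 0.0192, 0.9716], 'attitude': [-2.9507, -0.0085, -1.5629]}
wrist {'intrinsics': [[313.8096, 0.0, 276.7202], [0.0, 313.8096, 208.409], [0.0, 0.0, 1.0]], 'dist': [-0.0069, 0.0, 0.0, 0.0, 0.0], 'T_tool_cam': [[-0.0001, 0.9497, 0.3131, -0.0809], [-0.0011, -0.3131, 0.9497, -0.1423], [1.0, -0.0002, 0.0011, -0.0006], [0.0, 0.0, 0.0, 1.0]]}
```

View pics/side0.png

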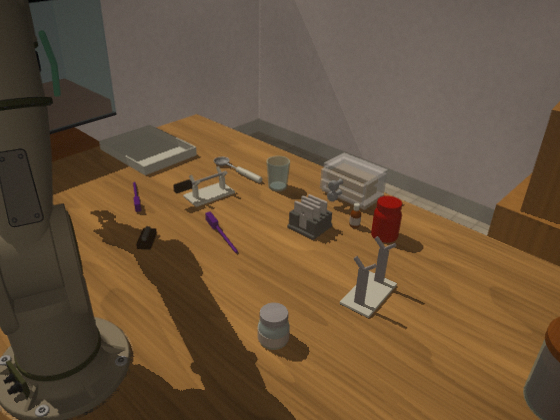

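View pics/top0.png

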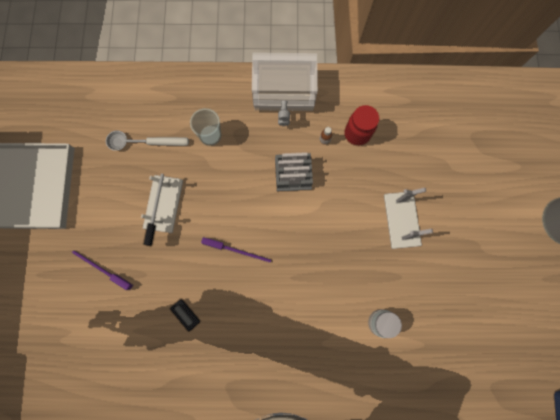

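View pics/wrist0.png

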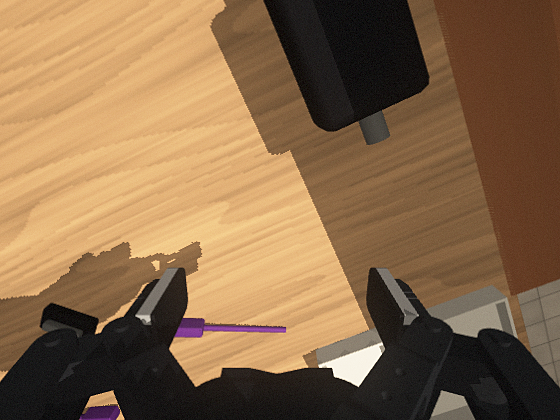

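The real skewer is the black-handled one on the white rest, at top (150,235) and side (183,186). The purple ones at top (213,243) and (120,282) are look-alikes. I'll enlarge crops to confirm and measure.

```bash
cat >> h.py <<'E'
def cam(c,s=None):
    K=np.array(c["intrinsics"]);d=np.array(c["dist"],float)
    if "origin" in c:
        return K,d,R.from_euler("xyz",c["attitude"]).as_matrix(),np.array(c["origin"])
    T=np.array(c["T_tool_cam"]);Rt=R.from_euler("xyz",s["orientation"]).as_matrix()
    return K,d,Rt@T[:3,:3],Rt@T[:3,3]+np.array(s["eef_pos"])
def ray(c,uv,s=None):
    K,d,Rm,o=cam(c,s)
    p=cv2.undistortPoints(np.array(uv,float).reshape(-1,1,2),K,d).reshape(-1,2)
    v=np.c_[p,np.ones(len(p))]@Rm.T
    return o,v/np.linalg.norm(v,axis=1)[:,None]
def onplane(c,uv,z,s=None):
    o,v=ray(c,uv,s); return o+v*((z-o[2])/v[:,2])[:,None]
def tri(rays):
    A=np.zeros((3,3));b=np.zeros(3)
    for o,v in rays:
        P=np.eye(3)-np.outer(v,v);A+=P;b+=P@o
    x=np.linalg.solve(A,b); return x,[np.linalg.norm(np.cross(v,x-o)) for o,v in rays]
def proj(c,X,s=None):
    K,d,Rm,o=cam(c,s); Xc=(np.array(X,float).reshape(-1,3)-o)@Rm
    return cv2.projectPoints(Xc.reshape(-1,1,3),np.zeros(3),np.zeros(3),K,d)[0].reshape(-1,2)
def crop(img,x0,y0,x1,y1,k,name):
    p=cv2.resize(img[y0:y1,x0:x1],None,fx=k,fy=k,interpolation=cv2.INTER_CUBIC)
    st=10
    for x in range((x0+st-1)//st*st,x1,st):
        cv2.line(p,((x-x0)*k,0),((x-x0)*k,5),(0,255,255),1)
        if x%20==0: cv2.putText(p,str(x),((x-x0)*k,16),0,.4,(0,255,255),1)
    for y in range((y0+st-1)//st*st,y1,st):
        cv2.line(p,(0,(y-y0)*k),(5,(y-y0)*k),(0,255,255),1)
        cv2.putText(p,str(y),(7,(y-y0)*k+4),0,.4,(0,255,255),1)
    cv2.imwrite(f"pics/{name}.png",p)
def snap(n):
    s=ctrl.get_state(); c=vision.capture(n); return c,s
E
python3 - <<'E'
from h import *
import pickle
t,_=pickle.load(open("top0.pkl","rb"));s,_=pickle.load(open("side0.pkl","rb"))
a=t["img"]; 
crop(a,130,165,200,250,7,"c_sk_top"); crop(a,265,140,325,200,9,"c_rk_top"); crop(a,375,175,445,255,7,"c_st_top")
b=s["img"]
crop(b,165,160,245,215,8,"c_sk_side"); crop(b,280,185,340,240,9,"c_rk_side"); crop(b,330,230,430,320,6,"c_st_side")
def hst(*n):
    L=[cv2.imread(f"pics/{x}.png") for x in n];h=max(l.shape[0] for l in L)
    o=np.hstack([cv2.copyMakeBorder(l,0,h-l.shape[0],0,4,0) for l in L]);print(o.shape);return o
E
```

```text
(no output)
```

View pics/c_sk_top.png

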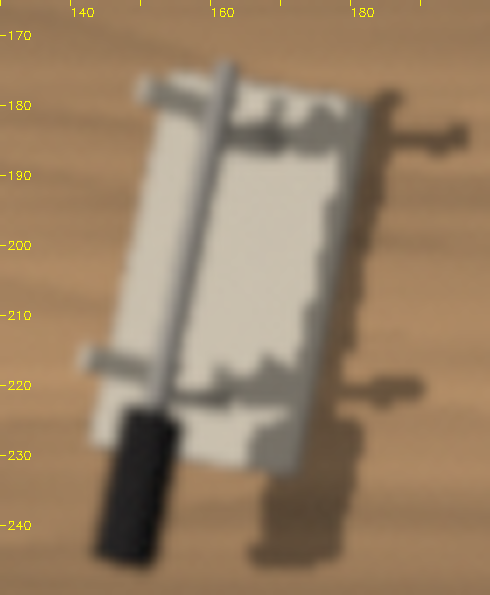

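View pics/c_rk_top.png

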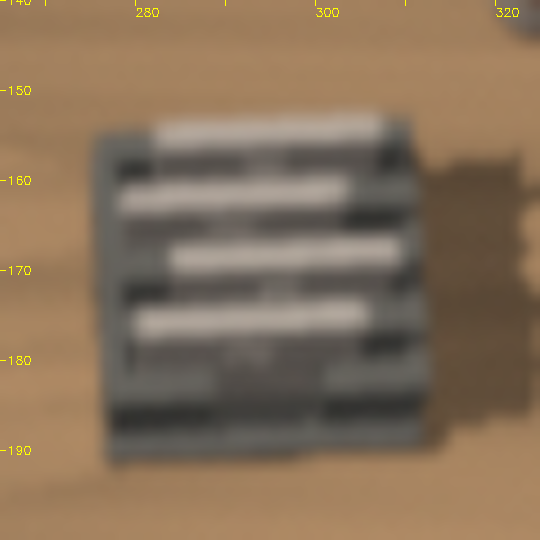

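View pics/c_st_top.png

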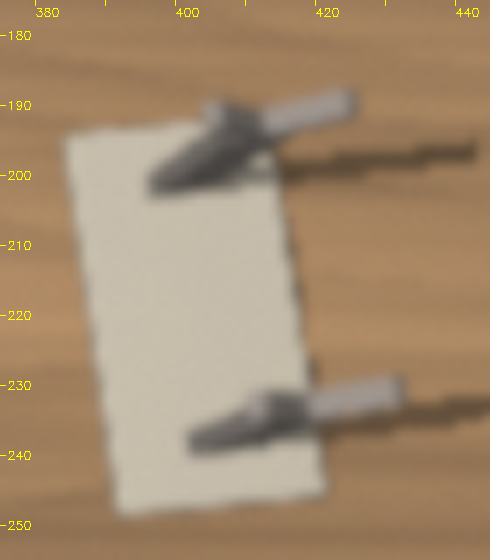

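View pics/c_sk_side.png

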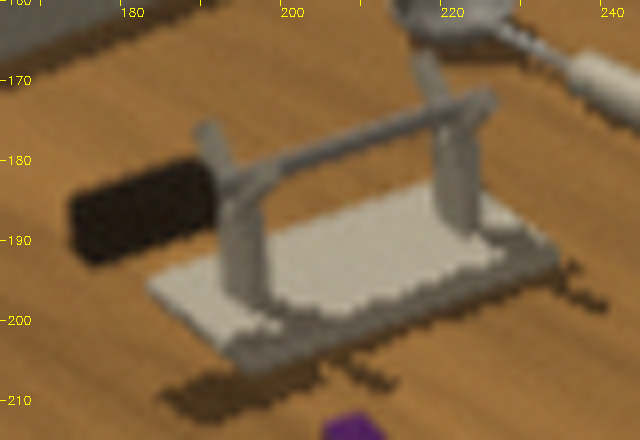

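View pics/c_rk_side.png

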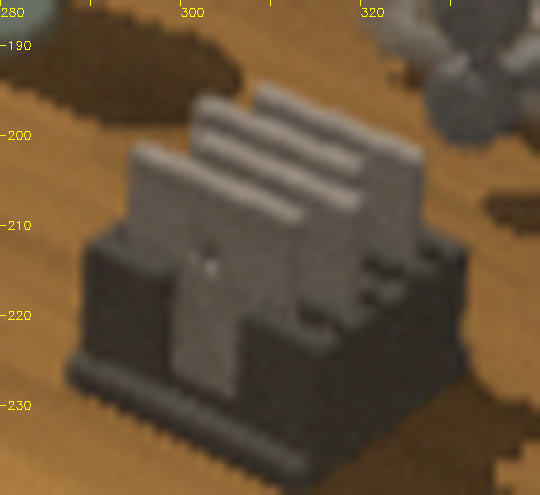

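View pics/c_st_side.png

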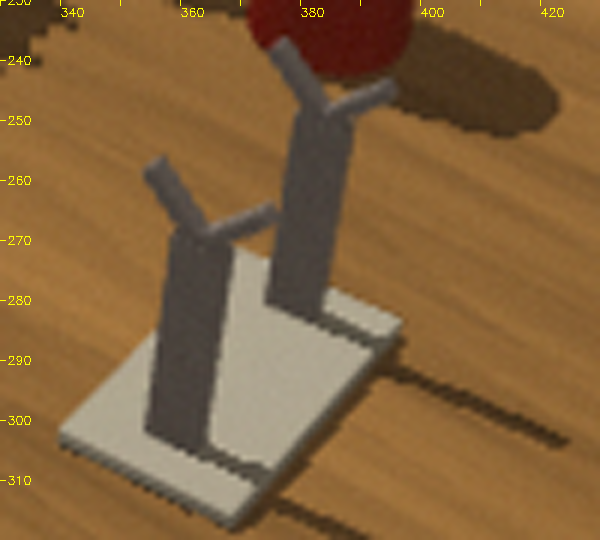

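The black-handled skewer is confirmed: handle at top (148,234), tip at (161,174), and it lies on the white rest. The rack shows four plates with staggered edges. The stand's forks are at top (405,197) and (411,236). Next are coarse positions.

```bash
python3 - <<'E'
from h import *
import pickle
np.set_printoptions(precision=4,suppress=True)
t,_=pickle.load(open("top0.pkl","rb"));s,_=pickle.load(open("side0.pkl","rb"))
# skewer
print("sk top", onplane(t,[(161.5,174.5),(152.5,221)],.057), onplane(t,[(152,223.5),(147,244)],.067))
for n,a,b in [("tip",(161.8,174),(225.5,172)),("hand end",(147,244),(173.5,187.5))]:
    print(n,tri([(ray(t,[a])[0],ray(t,[a])[1][0]),(ray(s,[b])[0],ray(s,[b])[1][0])]))
# rack base corners ; top corners
print("rack bottom front (z .0)",onplane(t,[(276.8,191.5),(311.5,189.5)],0.0))
print("rack wall top",onplane(t,[(275.5,155),(310.5,153)],.046))
# plate tops z=.076 left/right ends of far-top edges
for y,(l,r,yl,yr) in enumerate([(282,307,156,153.5),(278,303,162.5,160.5),(284,309,170,167.5),(279.5,305.5,176.5,174.5)]):
    print("plate",onplane(t,[(l,yl),(r,yr)],.076))
# stand base corners z~.006?
print("stand base",onplane(t,[(383.5,194),(413,191),(420,245.5),(390.5,248.5)],.005))
print("stand side",onplane(s,[(339.5,302.5),(368,317),(398,284)],.005))
print("fork tops",onplane(t,[(424.5,189.5),(431.5,230)],.119))
for n,a,b in [("far fork right tip",(424,189.5),(396,243)),("far left",(397,201),(376,237)),("near right",(431,230.5),(375.5,264)),("near left",(403,239),(354.5,257))]:
    pass
E
```

```text
sk top [[0.6366 0.2755 0.057 ]
 [0.5301 0.289  0.057 ]] [[0.523  0.2868 0.067 ]
 [0.478  0.2948 0.067 ]]
tip (array([0.6392, 0.2743, 0.0561]), [np.float64(0.0014427234822011457), np.float64(0.001442723482201302)])
hand end (array([0.478 , 0.2974, 0.0604]), [np.float64(0.0008673619778093771), np.float64(0.0008673619778092601)])
rack bottom front (z .0) [[ 0.6131  0.0144  0.    ]
 [ 0.6188 -0.0684  0.    ]]
rack wall top [[ 0.6887  0.0183  0.046 ]
 [ 0.6945 -0.0626  0.046 ]]
plate [[ 0.6767  0.0038  0.076 ]
 [ 0.6832 -0.0521  0.076 ]]
plate [[ 0.6615  0.0126  0.076 ]
 [ 0.6668 -0.0431  0.076 ]]
plate [[ 0.6443 -0.0008  0.076 ]
 [ 0.6507 -0.0564  0.076 ]]
plate [[ 0.6293  0.0091  0.076 ]
 [ 0.6345 -0.0485  0.076 ]]
stand base [[ 0.6084 -0.2392  0.005 ]
 [ 0.6165 -0.3103  0.005 ]
 [ 0.4864 -0.3198  0.005 ]
 [ 0.4789 -0.2504  0.005 ]]
stand side [[ 0.4827 -0.2554  0.005 ]
 [ 0.4888 -0.3229  0.005 ]
 [ 0.6208 -0.3119  0.005 ]]
fork tops [[ 0.5927 -0.2961  0.119 ]
 [ 0.5067 -0.3056  0.119 ]]
```

```bash
python3 -m jog '[[[60,34,9,-15,0,0,0],[60,34,9,-15,0,0,0],[60,34,9,-15,0,0,0],[60,34,9,-15,0,0,0],[60,34,9,-15,0,0,0],[60,34,9,-15,0,0,0],[60,34,9,-15,0,0,0],[60,34,9,-15,0,0,0],[60,34,9,-15,0,0,0],[60,34,9,-15,0,0,0],[60,0,0,0,0,0,0],[60,0,0,0,0,0,0]]]'
python3 -m jog '[[[60,0,0,0,0,-6,0],[60,0,0,0,0,-6,0],[60,0,0,0,0,-6,0],[60,0,0,0,0,0,0],[60,0,0,0,0,0,0]]]'
cat >> h.py <<'E'
def wsnap(name):
    s=ctrl.get_state(); c=vision.capture("wrist"); cv2.imwrite(f"pics/{name}.png",c["img"])
    import pickle; pickle.dump((c,s),open(name+".pkl","wb"))
    print("t %.2f"%s["clock"],"tcp",np.round(s["eef_pos"],4),"rpy deg",np.degrees(s["orientation"]).round(2),"F",np.round(s["force"],2),"w %.4f"%s["width"])
    return c,s
E
python3 -c "
from h import *
wsnap('w1')"
```

```text
clock: 1.15
eef_pos: [0.5086, 0.2862, 0.1403]
orientation: [-1.573, -0.0, -0.437]
force: [-0.5, 0.4, 0.4]
width: 0.0512
clock: 1.57
eef_pos: [0.5065, 0.2908, 0.1414]
orientation: [-1.57, 0.0, -0.118]
force: [-0.3, -0.4, -0.1]
width: 0.0513
t 1.57 tcp [0.5065 0.2908 0.1414] rpy deg [-8.997e+01  3.000e-02 -6.770e+00] F [-0.35 -0.37 -0.15] w 0.0513
```

View pics/w1.png

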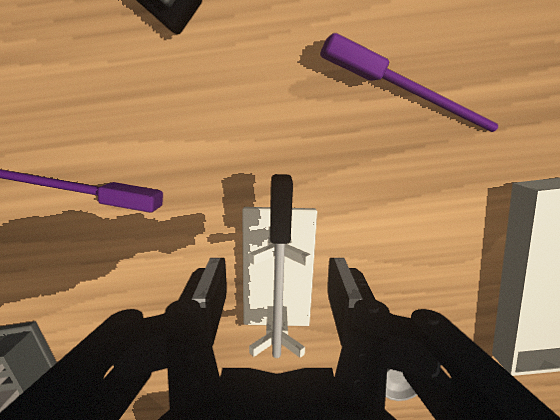

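The wrist view shows the black skewer in full: handle from (282,176) to (282,242), tip at (277,356). Now I'll measure it accurately.

```bash
python3 - <<'E'
from h import *
import pickle
np.set_printoptions(precision=4,suppress=True)
c,s=pickle.load(open("w1.pkl","rb"))
crop(c["img"],240,160,320,370,3,"w1c")
g=c["img"].max(2); 
for r in (180,190,200,210,220,230,238):
    x=np.where(g[r,260:305]<50)[0]+260; print(r,x.min(),x.max())
for r in (260,280,300,320,335,345):
    print(r,c["img"][r,262:294].mean(1).astype(int).tolist())
E
```

```text
180 272 291
190 271 292
200 271 291
210 271 290
220 271 290
230 271 290
238 270 290
260 [229, 229, 230, 223, 224, 225, 223, 224, 224, 222, 227, 236, 145, 85, 108, 136, 164, 174, 182, 191, 193, 176, 190, 226, 226, 225, 228, 228, 230, 236, 222, 173]
280 [222, 222, 224, 222, 223, 226, 225, 223, 224, 225, 229, 209, 105, 88, 127, 156, 172, 181, 190, 193, 180, 170, 225, 229, 225, 226, 226, 226, 226, 224, 223, 226]
300 [223, 224, 224, 224, 221, 221, 224, 223, 225, 226, 239, 139, 78, 109, 142, 165, 176, 182, 193, 183, 167, 225, 227, 221, 225, 224, 222, 223, 224, 224, 227, 225]
320 [217, 228, 226, 230, 191, 134, 118, 123, 121, 122, 125, 84, 94, 135, 162, 172, 175, 185, 184, 179, 130, 115, 128, 121, 109, 195, 227, 224, 222, 222, 224, 226]
335 [148, 147, 143, 128, 101, 92, 98, 101, 100, 100, 82, 83, 117, 144, 159, 174, 181, 193, 177, 126, 115, 119, 120, 115, 118, 113, 124, 147, 147, 147, 145, 150]
345 [229, 226, 229, 227, 227, 230, 233, 231, 193, 148, 101, 87, 124, 152, 165, 173, 179, 180, 173, 139, 135, 137, 137, 130, 139, 136, 130, 135, 136, 134, 140, 128]
```

View pics/w1c.png

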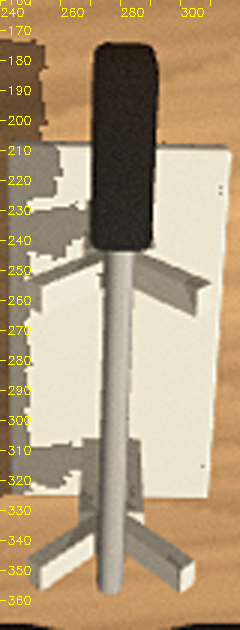

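```bash
python3 - <<'E'
from h import *
import pickle
np.set_printoptions(precision=4,suppress=True)
c,s=pickle.load(open("w1.pkl","rb"))
sh=onplane(c,[(279.3,260),(276.4,345)],.055,s); print("shaft",sh)
d=sh[1]-sh[0]; yaw=np.degrees(np.arctan2(d[1],d[0])); print("yaw",yaw)
ax=d/np.linalg.norm(d)
print("handle top back/front",onplane(c,[(282,174.5),(280.5,242)],.067,s)," tip",onplane(c,[(276.2,356.5)],.057,s))
tip=onplane(c,[(276.2,356.5)],.057,s)[0]; bk=onplane(c,[(282,174.5)],.067,s)[0]; fr=onplane(c,[(280.5,242)],.067,s)[0]
for n,p,o in (("tip",tip,137),("back",bk,-28),("front",fr,22)):
    print(n,"grip est",p-ax*o/1000)
E
```

```text
shaft [[0.5449 0.2883 0.055 ]
 [0.629  0.2759 0.055 ]]
yaw -8.362154540521347
handle top back/front [[0.4725 0.2985 0.067 ]
 [0.5238 0.2915 0.067 ]]  tip [[0.6399 0.2745 0.057 ]]
tip grip est [0.5044 0.2944 0.057 ]
back grip est [0.5003 0.2944 0.067 ]
front grip est [0.502  0.2947 0.067 ]
```

```bash
python3 -m jog '[[[60,-4.4,0,3.1,0,1.3,0],[60,0,25,0,0,0,0],[60,0,25,0,0,0,0],[60,0,25,0,0,0,0],[60,0,20,0,0,0,0],[60,0,10,0,0,0,0],[60,0,0,0,0,0,0],[60,0,0,0,0,0,0]]]'
python3 -c "
from h import *
wsnap('w2')"
```

```text
clock: 2.28
eef_pos: [0.5032, 0.2935, 0.0366]
orientation: [-1.571, 0.0, -0.14]
force: [0.1, 0.0, 0.4]
width: 0.0514
t 2.28 tcp [0.5032 0.2935 0.0366] rpy deg [-9.002e+01  2.000e-02 -8.030e+00] F [0.09 0.05 0.37] w 0.0514
```

View pics/w2.png

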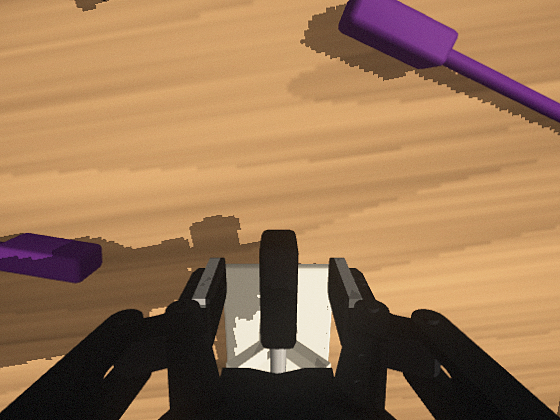

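The handle is centred between the jaws, around column 279. Closing the gripper.

```bash
python3 -m jog '[[[0,0,0,0,0,0,0],[0,0,0,0,0,0,0],[0,0,0,0,0,0,0],[0,0,0,0,0,0,0],[0,0,0,0,0,0,0],[0,0,0,0,0,0,0]]]' 90
python3 -c "
from h import *
wsnap('w3')"
```

```text
clock: 2.83
eef_pos: [0.5039, 0.2939, 0.0373]
orientation: [-1.569, -0.001, -0.139]
force: [-0.1, 0.4, 5.2]
width: 0.0144
t 2.83 tcp [0.5039 0.2939 0.0373] rpy deg [-8.991e+01 -8.000e-02 -7.970e+00] F [-0.06  0.39  5.2 ] w 0.0144
```

View pics/w3.png

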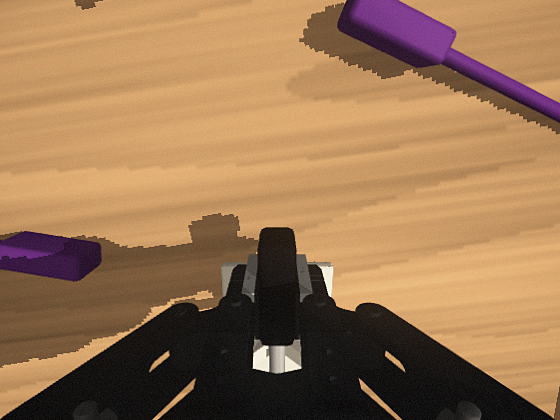

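```bash
python3 -m jog '[[[0,0,-5,0,0,0,0],[0,0,-15,0,0,0,0],[0,0,-30,0,0,0,0],[0,0,-30,0,0,0,0],[0,0,-30,0,0,0,0],[0,0,-30,0,0,0,0],[0,0,-30,0,0,0,0],[0,0,-30,0,0,0,0],[0,0,-13,0,0,0,0],[0,0,0,0,0,0,0]]]'
python3 -m jog '[[[0,24,0,-28,0,0,0],[0,24,0,-28,0,0,0],[0,24,0,-28,0,0,0],[0,24,0,-28,0,0,0],[0,24,0,-28,0,0,0],[0,24,0,-28,0,0,0],[0,24,0,-28,0,0,0],[0,24,0,-28,0,0,0],[0,24,0,-28,0,0,0],[0,24,0,-28,0,0,0],[0,0,0,0,0,-6.5,0],[0,0,0,0,0,-6.5,0]]]'
python3 -m jog '[[[0,0,0,0,0,0,0],[0,0,0,0,0,0,0],[0,0,0,0,0,0,0]]]'
python3 -c "
from h import *
wsnap('w4')"
```

```text
clock: 3.72
eef_pos: [0.5045, 0.2937, 0.2534]
orientation: [-1.567, -0.004, -0.14]
force: [0.5, -0.3, -0.9]
width: 0.0147
clock: 4.72
eef_pos: [0.7016, -0.0218, 0.246]
orientation: [-1.573, 0.005, 0.087]
force: [0.2, 1.2, -1.0]
width: 0.0143
clock: 4.97
eef_pos: [0.7016, -0.0168, 0.2485]
orientation: [-1.57, 0.001, 0.085]
force: [-1.3, -0.3, -0.8]
width: 0.0146
t 4.97 tcp [ 0.7016 -0.0168  0.2485] rpy deg [-8.997e+01  8.000e-02  4.850e+00] F [-1.32 -0.35 -0.76] w 0.0146
```

View pics/w4.png

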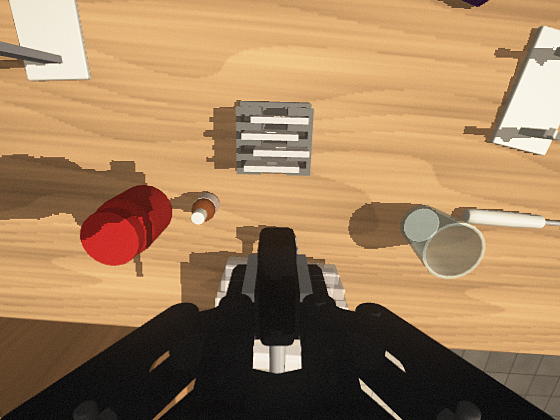

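```bash
python3 - <<'E'
from h import *
import pickle
c,s=pickle.load(open("w4.pkl","rb"))
crop(c["img"],230,95,320,180,8,"w4c")
E
```

```text
(no output)
```

View pics/w4c.png

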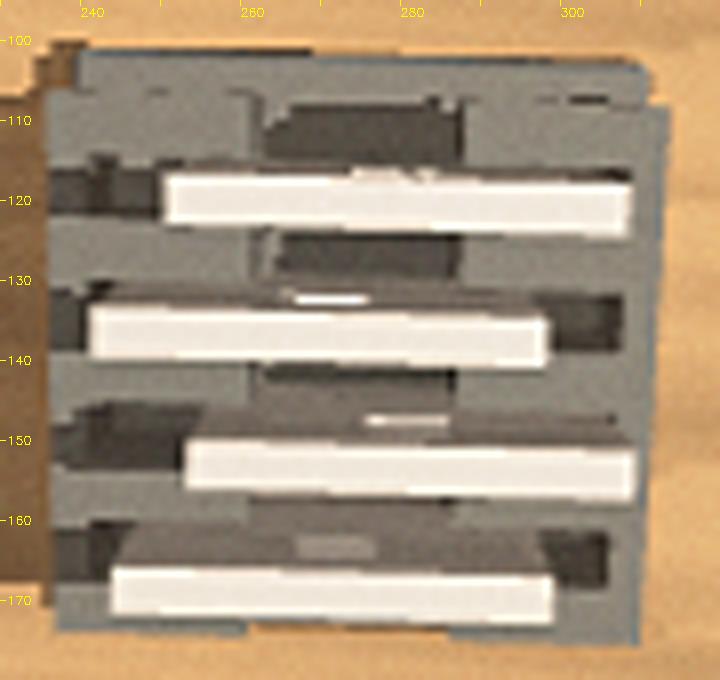

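```bash
python3 - <<'E'
from h import *
import pickle
np.set_printoptions(precision=4,suppress=True)
c,s=pickle.load(open("w4.pkl","rb"))
P=[[(250.2,117),(308.7,118.5),(308.3,124.4),(250.2,122.6)],[(241,133.3),(298.3,134.8),(298,141),(241,139.5)],[(253,150),(309,151.5),(309,157.3),(253,156)],[(244,166),(298.7,167.3),(298.3,173),(243.6,171.5)]]
C=[];Y=[]
for q in P:
    X=onplane(c,np.array(q)-.45,.076,s); C.append(X.mean(0))
    d=(X[1]+X[2]-X[0]-X[3])/2; Y.append(np.degrees(np.arctan2(-d[0],d[1]))); print(X.mean(0),"len",np.linalg.norm(d),"yaw",Y[-1], "thick",np.linalg.norm((X[2]+X[3]-X[1]-X[0])/2))
C=np.array(C)
W=onplane(c,np.array([(234.5,107),(236,173),(312.3,109.5),(309.5,175)])-.45,.046,s); print("walls",W)
dd=W[1]-W[0];print(np.degrees(np.arctan2(dd[1],dd[0])));dd=W[3]-W[2];print(np.degrees(np.arctan2(dd[1],dd[0])), "width",np.linalg.norm((W[2]+W[3]-W[1]-W[0])/2))
yaw=np.radians(np.mean(Y));print("mean yaw",np.degrees(yaw))
ex=np.array([np.cos(yaw),np.sin(yaw),0]);ey=np.array([-np.sin(yaw),np.cos(yaw),0])
wc=W.mean(0); print("rack ctr wall",wc, "along x from plates",(C@ex).round(4),"mean",(C@ex).mean(),"wall",wc@ex)
print("plate y rel wall ctr mm",((C-wc)@ey*1000).round(2), "wc@ey",wc@ey)
E
```

```text
[ 0.6344 -0.0202  0.076 ] len 0.05642283677282722 yaw 3.290476782950684 thick 0.005368671569054098
[ 0.6508 -0.0284  0.076 ] len 0.05617173744239102 yaw 3.3730557802170233 thick 0.005972874328098464
[ 0.666  -0.0158  0.076 ] len 0.05595383310641359 yaw 3.4246414157592975 thick 0.005866161467389073
[ 0.6827 -0.0244  0.076 ] len 0.05549945533028793 yaw 3.360039353980436 thick 0.005760465179839234
walls [[ 0.6259 -0.0679  0.046 ]
 [ 0.6958 -0.0632  0.046 ]
 [ 0.6215  0.0135  0.046 ]
 [ 0.6912  0.0187  0.046 ]]
3.8156270709783886
4.272087400387305 width 0.08178574032441857
mean yaw 3.3620533332268603
rack ctr wall [ 0.6586 -0.0247  0.046 ] along x from plates [0.6321 0.648  0.6639 0.6801] mean 0.6560213115771765 wall 0.6560217757060636
plate y rel wall ctr mm [ 5.88 -3.29  8.42 -1.1 ] wc@ey -0.0632734033398049
```

Plate offsets from the rack centreline are about +5.9, -3.3, +8.4 and -1.1 mm, and the rack yaw is about 3.6°. I'm moving the tip to just before plate 1.

```bash
python3 -m jog '[[[0,0,0,0,0,1.25,0],[0,-32,0,0.1,0,0,0],[0,-32,0,0.1,0,0,0],[0,-32,0,0.1,0,0,0],[0,-32,0,0.1,0,0,0],[0,-32,0,0.1,0,0,0],[0,-32,0,0.1,0,0,0],[0,-34,0,0.1,0,0,0],[0,0,28,0,0,0,0],[0,0,28,0,0,0,0],[0,0,28,0,0,0,0],[0,0,28,0,0,0,0]]]'
python3 -m jog '[[[0,0,28,0,0,0,0],[0,0,28,0,0,0,0],[0,0,28,0,0,0,0],[0,0,12,0,0,0,0],[0,0,0,0,0,0,0],[0,0,0,0,0,0,0],[0,0,0,0,0,0,0]]]'
python3 - <<'E'
from h import *
import pickle
s=ctrl.get_state()
for n in ("top","side"):
    c=vision.capture(n); pickle.dump((c,s),open(f"{n}1.pkl","wb"))
    if n=="top": crop(c["img"],250,140,350,250,5,"t1")
    else: crop(c["img"],220,170,345,260,6,"s1")
print(s["eef_pos"],np.degrees(s["orientation"]),s["force"])
E
```

```text
clock: 6.02
eef_pos: [0.4764, -0.0312, 0.137]
orientation: [-1.57, -0.002, 0.064]
force: [0.6, 0.5, -1.2]
width: 0.0146
clock: 6.6
eef_pos: [0.4775, -0.0314, 0.0426]
orientation: [-1.571, -0.002, 0.065]
force: [0.6, -0.2, -0.2]
width: 0.0148
[ 0.47747356 -0.03144475  0.04259993] [-90.00215128  -0.1170279    3.72249595] [ 0.55593139 -0.20385986 -0.19625295]
```

View pics/t1.png

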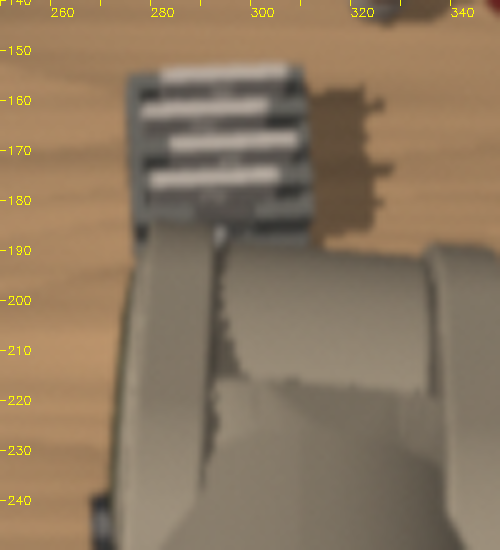

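View pics/s1.png

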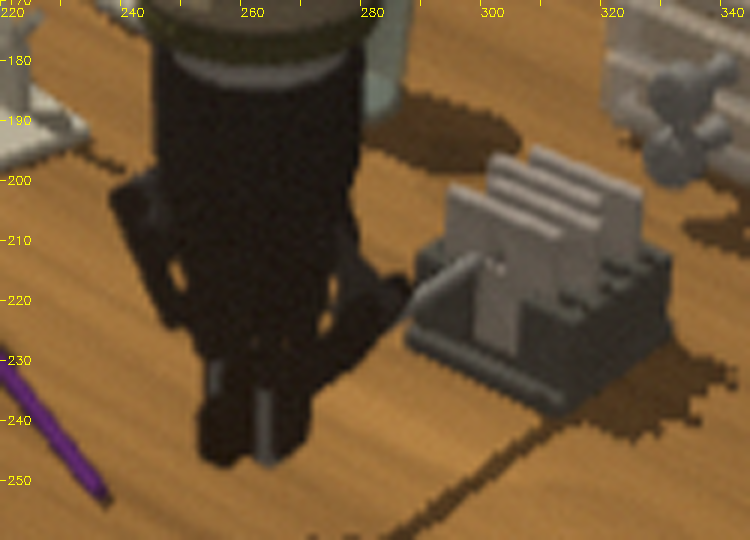

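```bash
cat >> h.py <<'E'
RYAW=np.radians(3.6); RO=np.array([.6586,-.0247,0])
def torack(p):
    d=np.array(p,float)-RO; return np.array([d[0]*np.cos(RYAW)+d[1]*np.sin(RYAW),-d[0]*np.sin(RYAW)+d[1]*np.cos(RYAW),d[2]])*1000
def tip(s,x=.1356,y=-.0177):
    Rt=R.from_euler("xyz",s["orientation"]).as_matrix(); return np.array(s["eef_pos"])+Rt@np.array([x,y,0])
E
python3 - <<'E'
from h import *
import pickle
np.set_printoptions(precision=4,suppress=True)
t,s=pickle.load(open("top1.pkl","rb"));d,_=pickle.load(open("side1.pkl","rb"))
T=tip(s);print("pred tip",T,torack(T)); print("proj",proj(t,T),proj(d,T))
print(tri([(ray(t,[a])[0],ray(t,[a])[1][0]) for a in [(291.7,184.5)]]+[(ray(d,[a])[0],ray(d,[a])[1][0]) for a in [(297.5,213)]]))
ex=np.array([np.cos(RYAW),np.sin(RYAW),0]);ey=np.array([-ex[1],ex[0],0])
H=RO+ex*-.027+ey*.0059+[0,0,.058]; print("hole",proj(d,[H,H+[0,0,.009],H-[0,0,.009],H+ey*.0055,H-ey*.0055]))
crop(d["img"],285,195,320,235,16,"s1b")
E
```

```text
pred tip [ 0.6128 -0.0226  0.0606] [-45.6293   4.9321  60.5769]
proj [[293.511  185.6138]] [[297.7656 214.0739]]
(array([ 0.6156, -0.0188,  0.0606]), [np.float64(0.00037691412589698923), np.float64(0.0003769141258967828)])
hole [[301.9795 211.7971]
 [302.1536 208.7204]
 [301.8066 214.8507]
 [300.2189 211.0162]
 [303.7483 212.5816]]
```

View pics/s1b.png

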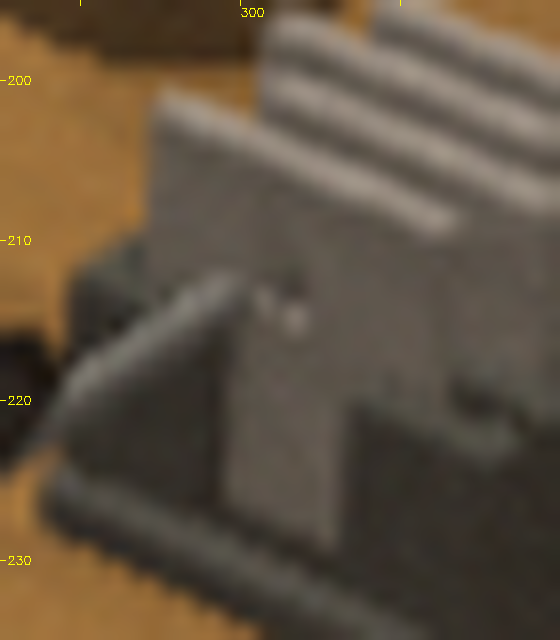

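```bash
python3 - <<'E'
from h import *
import pickle
t,s=pickle.load(open("top1.pkl","rb"))
crop(t["img"],272,165,312,200,16,"t1b")
E
```

```text
(no output)
```

View pics/t1b.png

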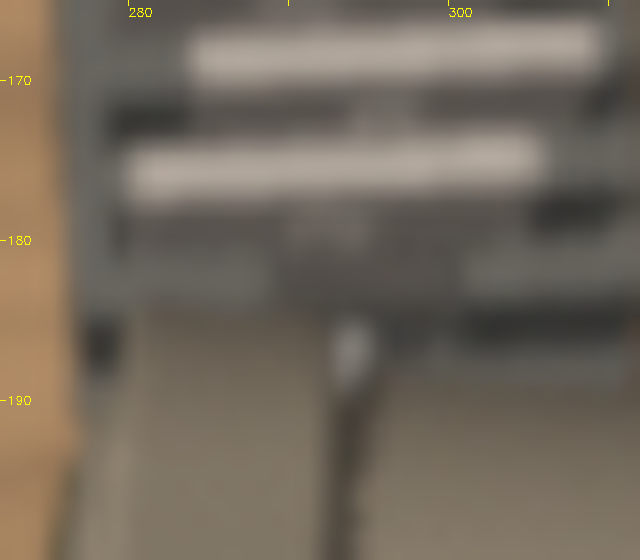

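The tip prediction agrees with both views, since the shaft's right edge in top is at column 295.3. Next I nudge +1 mm left and 2.5 mm down, then approach gently.

```bash
python3 -m jog '[[[0,0,2.5,1,0,0,0],[0,5,0,0,0,0,0],[0,5,0,0,0,0,0],[0,5,0,0,0,0,0],[0,2,0,0,0,0,0],[0,1.5,0,0,0,0,0],[0,1.5,0,0,0,0,0],[0,0,0,0,0,0,0]]]'
cat > st.py <<'E'
from h import *
s=ctrl.get_state();print("t %.2f"%s["clock"],"tip rack",torack(tip(s)).round(1),"rpy",np.degrees(s["orientation"]).round(2),"F",np.round(s["force"],1),"M",np.round(s["moment"],2),"w %.4f"%s["width"])
E
python3 st.py
```

```text
clock: 7.37
eef_pos: [0.4966, -0.0293, 0.0387]
orientation: [-1.571, 0.0, 0.066]
force: [-0.0, 0.5, -0.2]
width: 0.0146
t 7.37 tip rack [-26.4   6.   56.4] rpy [-9.001e+01  1.000e-02  3.770e+00] F [-0.   0.5 -0.2] M [-0.04  0.04  0.03] w 0.0146
```

```bash
python3 -m jog '[[[0,0,-1.5,0,0,0,0],[0,1.5,0,0,0,0,0],[0,1.5,0,0,0,0,0],[0,0,0,0,0,0,0]]]'; python3 st.py
python3 -m jog '[[[0,1.5,0,0,0,0,0],[0,1.5,0,0,0,0,0],[0,0,0,0,0,0,0]]]'; python3 st.py
```

```text
clock: 7.7
eef_pos: [0.4997, -0.029, 0.0404]
orientation: [-1.571, -0.0, 0.066]
force: [-0.0, 0.4, -1.3]
width: 0.0147
t 7.70 tip rack [-23.3   6.1  58.2] rpy [-9.00e+01 -2.00e-02  3.77e+00] F [-0.   0.4 -1.3] M [-0.03  0.09  0.03] w 0.0147
clock: 7.95
eef_pos: [0.5027, -0.0288, 0.0403]
orientation: [-1.571, -0.0, 0.066]
force: [-0.3, 1.3, 0.3]
width: 0.0146
t 7.95 tip rack [-20.3   6.1  58.1] rpy [-9.00e+01 -1.00e-02  3.77e+00] F [-0.3  1.3  0.3] M [-0.02  0.   -0.  ] w 0.0146
```

```bash
python3 -m jog '[[[0,2,0,0,0,0,0],[0,2,0,0,0,0,0],[0,0,0,0,0,0,0]]]'; python3 st.py
python3 -m jog '[[[0,0,0,-2,0,0,0],[0,0,0,-2,0,0,0],[0,0,0,-2,0,0,0],[0,0,0,-2,0,0,0],[0,0,0,-1.4,0,0,0],[0,0,0,0,0,0,0]]]'; python3 st.py
```

```text
clock: 8.2
eef_pos: [0.5068, -0.0285, 0.0403]
orientation: [-1.571, -0.0, 0.066]
force: [0.7, 0.1, -1.1]
width: 0.0144
t 8.20 tip rack [-16.1   6.1  58.1] rpy [-9.00e+01 -2.00e-02  3.77e+00] F [ 0.7  0.1 -1.1] M [0.01 0.05 0.02] w 0.0144
clock: 8.7
eef_pos: [0.5069, -0.0385, 0.0403]
orientation: [-1.571, 0.0, 0.065]
force: [-0.4, -0.3, -1.0]
width: 0.0146
t 8.70 tip rack [-16.6  -4.   58. ] rpy [-90.01   0.     3.73] F [-0.4 -0.3 -1. ] M [0.01 0.09 0.  ] w 0.0146
```

```bash
python3 -m jog '[[[0,0,0,0.6,0,0,0],[0,2,0,0,0,0,0],[0,2,0,0,0,0,0],[0,1.5,0,0,0,0,0],[0,1.5,0,0,0,0,0],[0,0,0,0,0,0,0]]]'; python3 st.py
```

```text
clock: 9.2
eef_pos: [0.5143, -0.0368, 0.0403]
orientation: [-1.571, -0.0, 0.066]
force: [0.7, -0.1, -1.3]
width: 0.0144
t 9.20 tip rack [-9.2 -2.6 58. ] rpy [-9.00e+01 -1.00e-02  3.78e+00] F [ 0.7 -0.1 -1.3] M [ 0.   -0.03 -0.02] w 0.0144
```

```bash
python3 -m jog '[[[0,1.5,0,0,0,0,0],[0,1.5,0,0,0,0,0],[0,0,0,0,0,0,0]]]'; python3 st.py;python3 -m jog '[[[0,1.5,0,0,0,0,0],[0,1.5,0,0,0,0,0],[0,2,0,0,0,0,0],[0,1,0,0,0,0,0],[0,0,0,0,0,0,0]]]'; python3 st.py
```

```text
clock: 9.45
eef_pos: [0.5172, -0.0367, 0.0403]
orientation: [-1.571, -0.0, 0.066]
force: [-0.6, 0.4, -0.6]
width: 0.0146
t 9.45 tip rack [-6.2 -2.6 58. ] rpy [-9.00e+01 -1.00e-02  3.78e+00] F [-0.6  0.4 -0.6] M [-0.03 -0.01  0.  ] w 0.0146
clock: 9.87
eef_pos: [0.5232, -0.0363, 0.0403]
orientation: [-1.571, -0.0, 0.066]
force: [-0.2, -0.0, -1.8]
width: 0.0144
t 9.87 tip rack [-0.3 -2.6 58. ] rpy [-9.00e+01 -1.00e-02  3.78e+00] F [-0.2 -0.  -1.8] M [ 0.06  0.07 -0.  ] w 0.0144
```

```bash
python3 -m jog '[[[0,0,0,2,0,0,0],[0,0,0,2,0,0,0],[0,0,0,2,0,0,0],[0,0,0,2,0,0,0],[0,0,0,1.5,0,0,0],[0,0,0,1,0,0,0],[0,0,0,0,0,0,0],[0,0,0,0,0,0,0]]]'; python3 st.py
```

```text
clock: 10.53
eef_pos: [0.5222, -0.0257, 0.0403]
orientation: [-1.571, 0.0, 0.066]
force: [-0.8, -1.1, 0.2]
width: 0.0148
t 10.53 tip rack [-0.6  8.  58. ] rpy [-90.     0.     3.79] F [-0.8 -1.1  0.2] M [-0.02  0.1  -0.  ] w 0.0148
```

```bash
python3 -m jog '[[[0,2,0,0,0,0,0],[0,2,0,0,0,0,0],[0,1.5,0,0,0,0,0],[0,1.5,0,0,0,0,0],[0,0,0,0,0,0,0]]]'; python3 st.py;python3 -m jog '[[[0,1.5,0,0,0,0,0],[0,1.5,0,0,0,0,0],[0,0,0,0,0,0,0]]]'; python3 st.py
```

```text
clock: 10.95
eef_pos: [0.5296, -0.0254, 0.0403]
orientation: [-1.571, -0.0, 0.066]
force: [-0.6, -0.2, -0.1]
width: 0.0144
t 10.95 tip rack [ 6.8  7.8 58. ] rpy [-9.001e+01 -1.000e-02  3.770e+00] F [-0.6 -0.2 -0.1] M [0.02 0.08 0.  ] w 0.0144
clock: 11.2
eef_pos: [0.5325, -0.0251, 0.0403]
orientation: [-1.571, -0.0, 0.066]
force: [-0.2, -0.3, -0.1]
width: 0.0146
t 11.20 tip rack [ 9.7  7.9 58. ] rpy [-9.00e+01 -1.00e-02  3.77e+00] F [-0.2 -0.3 -0.1] M [-0.01  0.07 -0.03] w 0.0146
```

```bash
python3 -m jog '[[[0,1.5,0,0,0,0,0],[0,1.5,0,0,0,0,0],[0,2,0,0,0,0,0],[0,1,0,0,0,0,0],[0,0,0,0,0,0,0]]]'; python3 st.py
python3 - <<'E'
from h import *
c=vision.capture("top"); crop(c["img"],265,140,325,200,9,"t2")
E
```

```text
clock: 11.62
eef_pos: [0.5385, -0.0247, 0.0403]
orientation: [-1.571, -0.0, 0.066]
force: [0.2, -0.1, -0.8]
width: 0.0148
t 11.62 tip rack [15.7  7.9 58. ] rpy [-9.00e+01 -1.00e-02  3.78e+00] F [ 0.2 -0.1 -0.8] M [-0.01  0.05 -0.01] w 0.0148
```

View pics/t2.png

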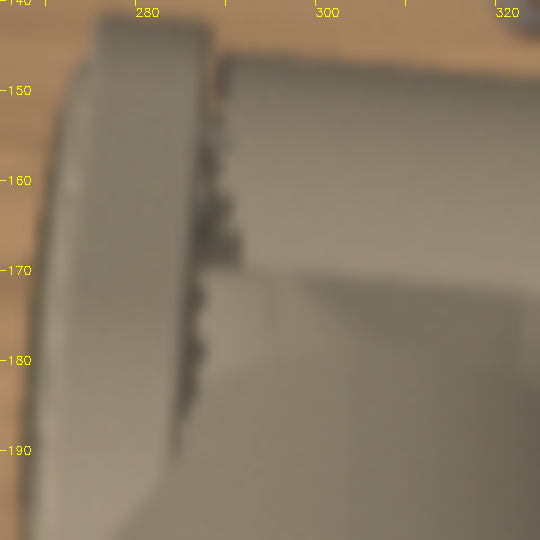

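The arm occludes the rack in the top view, so I'm carrying on by feel to plate 4 at y ≈ -1.

```bash
python3 -m jog '[[[0,0,0,-2,0,0,0],[0,0,0,-2,0,0,0],[0,0,0,-2,0,0,0],[0,0,0,-1.5,0,0,0],[0,0,0,-1,0,0,0],[0,0,0,0,0,0,0],[0,0,0,0,0,0,0]]]'; python3 st.py
python3 - <<'E'
from h import *
c=vision.capture("side"); crop(c["img"],250,180,340,250,8,"s2")
E
```

```text
clock: 12.25
eef_pos: [0.5387, -0.0334, 0.0403]
orientation: [-1.571, 0.0, 0.066]
force: [1.0, -0.4, -1.3]
width: 0.0148
t 12.25 tip rack [15.4 -0.8 58. ] rpy [-90.     0.     3.75] F [ 1.  -0.4 -1.3] M [-0.02  0.03 -0.  ] w 0.0148
```

View pics/s2.png

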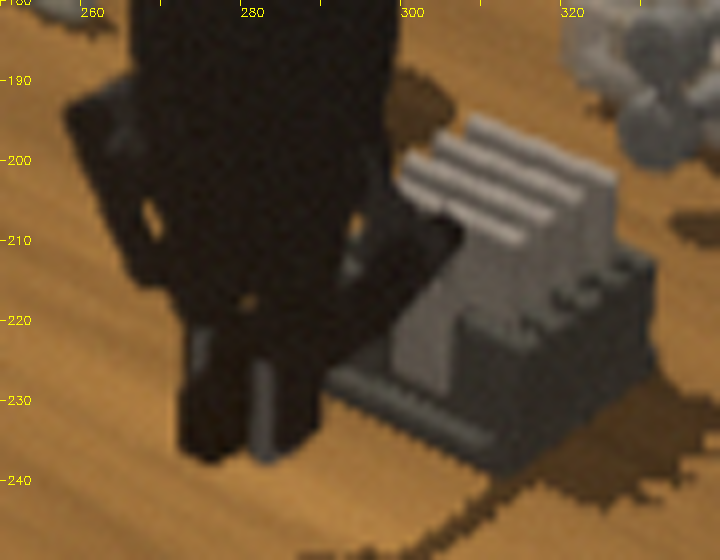

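The side view shows plates 1–3 moved into line with plate 4, right ends at (314,210), (318,207), (322,204) and (326,202). Advancing.

```bash
python3 -m jog '[[[0,2,0,0,0,0,0],[0,2,0,0,0,0,0],[0,1.5,0,0,0,0,0],[0,1.5,0,0,0,0,0],[0,0,0,0,0,0,0]]]'; python3 st.py;python3 -m jog '[[[0,1.5,0,0,0,0,0],[0,1.5,0,0,0,0,0],[0,1.5,0,0,0,0,0],[0,1.5,0,0,0,0,0],[0,0,0,0,0,0,0]]]'; python3 st.py
```

```text
clock: 12.72
eef_pos: [0.5461, -0.0327, 0.0403]
orientation: [-1.571, -0.0, 0.066]
force: [-0.2, -0.2, -0.4]
width: 0.0146
t 12.72 tip rack [22.8 -0.5 58. ] rpy [-9.00e+01 -1.00e-02  3.78e+00] F [-0.2 -0.2 -0.4] M [ 0.02  0.05 -0.03] w 0.0146
clock: 13.13
eef_pos: [0.552, -0.0324, 0.0403]
orientation: [-1.571, -0.0, 0.066]
force: [-0.2, 0.2, -1.2]
width: 0.0148
t 13.13 tip rack [28.8 -0.5 58. ] rpy [-9.00e+01 -1.00e-02  3.77e+00] F [-0.2  0.2 -1.2] M [-0.04  0.04  0.02] w 0.0148
```

```bash
python3 -m jog '[[[0,3,0,0,0,0,0],[0,3,0,0,0,0,0],[0,3,0,0,0,0,0],[0,3,0,0,0,0,0],[0,3,0,0,0,0,0],[0,0,0,0,0,0,0]]]'; python3 st.py;python3 -m jog '[[[0,3,0,0,0,0,0],[0,3,0,0,0,0,0],[0,3,0,0,0,0,0],[0,3,0,0,0,0,0],[0,3,0,0,0,0,0],[0,0,0,0,0,0,0]]]'; python3 st.py
python3 - <<'E'
from h import *
c=vision.capture("side"); crop(c["img"],250,180,340,250,8,"s3")
c=vision.capture("top"); crop(c["img"],255,130,335,200,8,"t3")
E
```

```text
clock: 13.63
eef_pos: [0.5674, -0.0313, 0.0403]
orientation: [-1.571, -0.0, 0.066]
force: [-0.5, -0.3, -0.4]
width: 0.0146
t 13.63 tip rack [44.1 -0.4 58.1] rpy [-9.001e+01 -2.000e-02  3.780e+00] F [-0.5 -0.3 -0.4] M [0.03 0.06 0.02] w 0.0146
clock: 14.13
eef_pos: [0.5823, -0.0303, 0.0403]
orientation: [-1.571, -0.0, 0.066]
force: [-0.4, -0.4, -0.5]
width: 0.0147
t 14.13 tip rack [59.1 -0.4 58.1] rpy [-9.00e+01 -2.00e-02  3.78e+00] F [-0.4 -0.4 -0.5] M [-0.03  0.02 -0.04] w 0.0147
```

View pics/s3.png

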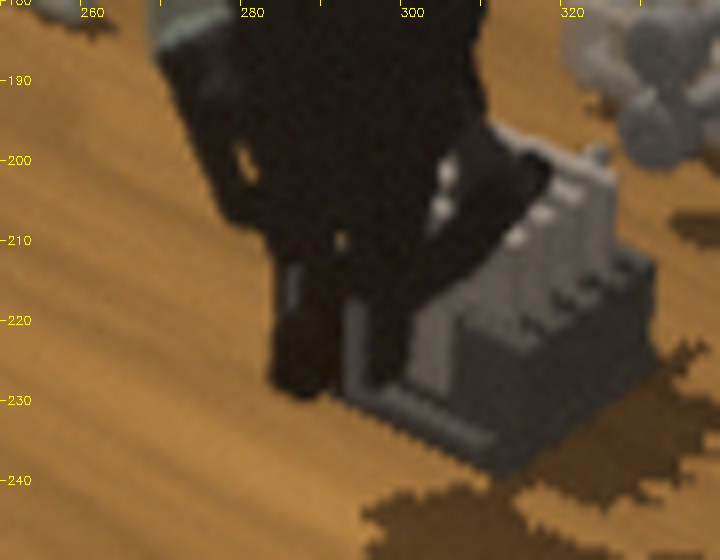

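View pics/t3.png

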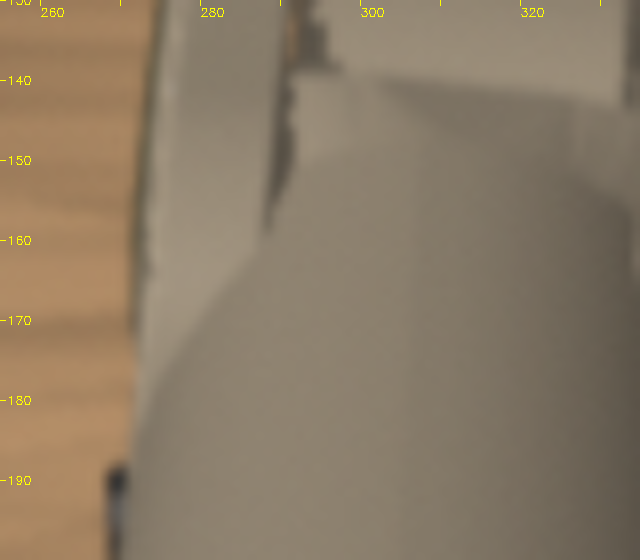

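The tip shows beyond the last plate at side (323,199). Lifting slowly.

```bash
python3 -m jog '[[[0,0,-2,0,0,0,0],[0,0,-2,0,0,0,0],[0,0,-2,0,0,0,0],[0,0,-3,0,0,0,0],[0,0,-3,0,0,0,0],[0,0,-3,0,0,0,0],[0,0,-3,0,0,0,0],[0,0,0,0,0,0,0]]]' 110; python3 st.py
python3 -m jog '[[[0,0,-4,0,0,0,0],[0,0,-5,0,0,0,0],[0,0,-5,0,0,0,0],[0,0,-5,0,0,0,0],[0,0,-5,0,0,0,0],[0,0,-5,0,0,0,0],[0,0,-4,0,0,0,0],[0,0,-2,0,0,0,0],[0,0,0,0,0,0,0]]]'; python3 st.py
python3 - <<'E'
from h import *
c=vision.capture("side"); crop(c["img"],250,150,350,240,7,"s4")
E
```

```text
clock: 14.9
eef_pos: [0.582, -0.0304, 0.0591]
orientation: [-1.571, -0.001, 0.066]
force: [0.3, 1.1, -2.0]
width: 0.0145
t 14.90 tip rack [58.8 -0.5 76.9] rpy [-9.00e+01 -6.00e-02  3.77e+00] F [ 0.3  1.1 -2. ] M [0.   0.12 0.02] w 0.0145
clock: 15.65
eef_pos: [0.582, -0.0304, 0.094]
orientation: [-1.571, -0.001, 0.066]
force: [0.1, 0.7, -2.7]
width: 0.014
t 15.65 tip rack [ 58.8  -0.5 111.8] rpy [-9.00e+01 -6.00e-02  3.77e+00] F [ 0.1  0.7 -2.7] M [-0.03  0.21 -0.01] w 0.0140
```

View pics/s4.png

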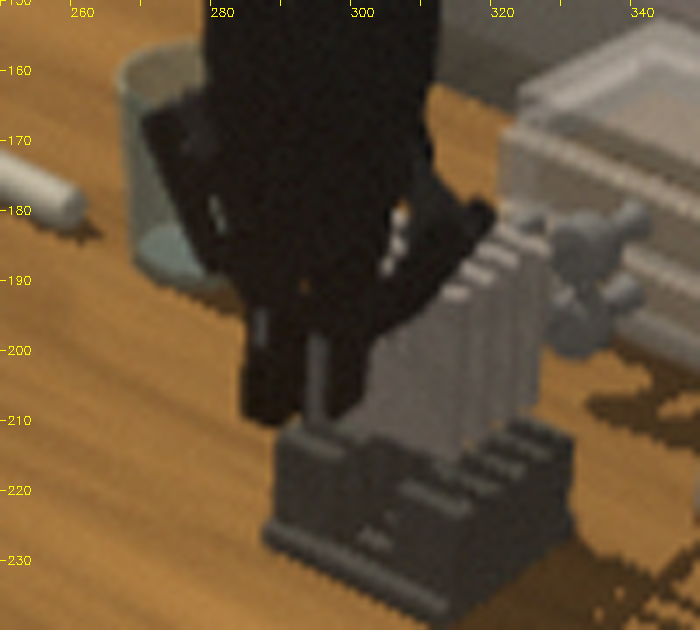

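All four plates are out of their slots and hanging; the lower edges are near side row 215. I'll raise further, then go sideways towards the stand for a wrist look.

```bash
python3 -m jog '[[[0,0,-4,0,0,0,0],[0,0,-8,0,0,0,0],[0,0,-10,0,0,0,0],[0,0,-10,0,0,0,0],[0,0,-10,0,0,0,0],[0,0,-10,0,0,0,0],[0,0,-10,0,0,0,0],[0,0,-10,0,0,0,0],[0,0,-10,0,0,0,0],[0,0,-8,0,0,0,0],[0,0,-4,0,0,0,0],[0,0,-2,0,0,0,0]]]'; python3 -m jog '[[[0,0,0,-2,0,0,0],[0,0,0,-5,0,0,0],[0,0,0,-8,0,0,0],[0,0,0,-10,0,0,0],[0,0,0,-12,0,0,0],[0,0,0,-14,0,0,0],[0,0,0,-14,0,0,0],[0,0,0,-14,0,0,0],[0,0,0,-14,0,0,0],[0,0,0,-14,0,0,0],[0,0,0,-14,0,0,0],[0,0,0,-14,0,0,0]]]';python3 -m jog '[[[0,0,0,-10,0,0,0],[0,0,0,-6,0,0,0],[0,0,0,-3,0,0,0],[0,0,0,0,0,0,0],[0,0,0,0,0,0,0],[0,0,0,0,0,0,0]]]'; python3 -c "
from h import *
wsnap('w5')"
```

```text
clock: 16.7
eef_pos: [0.582, -0.0304, 0.1902]
orientation: [-1.571, -0.001, 0.066]
force: [-0.2, -0.1, -2.1]
width: 0.014
clock: 17.7
eef_pos: [0.5901, -0.1676, 0.1891]
orientation: [-1.571, 0.001, 0.064]
force: [0.6, -0.4, -2.9]
width: 0.0146
clock: 18.2
eef_pos: [0.592, -0.1829, 0.1892]
orientation: [-1.57, 0.0, 0.067]
force: [0.0, 0.2, -1.8]
width: 0.0144
t 18.20 tcp [ 0.592  -0.1829  0.1892] rpy deg [-89.96   0.     3.86] F [ 0.    0.24 -1.8 ] w 0.0144
```

View pics/w5.png

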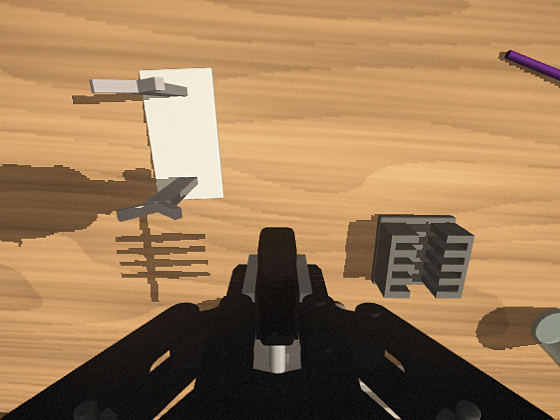

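The rack at (420,255) is empty, the shadow at (165,255) shows four plates on the shaft, and the stand is at (165,140). Measuring it.

```bash
python3 - <<'E'
from h import *
import pickle
c,s=pickle.load(open("w5.pkl","rb"))
crop(c["img"],85,60,230,225,5,"w5c")
E
```

```text
(no output)
```

View pics/w5c.png

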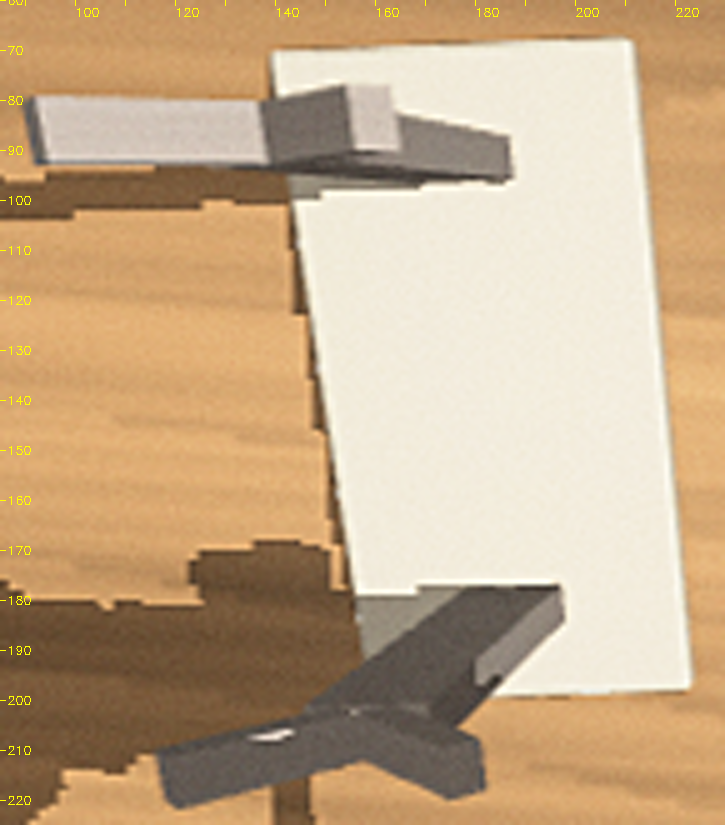

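```bash
python3 - <<'E'
from h import *
import pickle
np.set_printoptions(precision=4,suppress=True)
c,s=pickle.load(open("w5.pkl","rb"))
for zb in (.006,.008):
    B=onplane(c,[(137.5-.4,70.2),(211.3,67.6),(222.6,197.4)],zb,s);print(B,"w",np.linalg.norm(B[1]-B[0]),"l",np.linalg.norm(B[2]-B[1]))
    d=B[2]-B[1];print("yaw",np.degrees(np.arctan2(d[1],d[0])),"ctr",(B[0]+B[2])/2)
    e=B[0]-B[1];print("yaw short",np.degrees(np.arctan2(e[0],-e[1])))
ctr=(B[0]+B[2])/2;yaw=np.arctan2(d[1],d[0])
V=onplane(c,[(136.8,79.5),(138,92.8)],.0993,s);print("near V",V)
ex=np.array([np.cos(yaw),np.sin(yaw),0]);ey=np.array([-ex[1],ex[0],0])
ctr=np.array([ctr[0],ctr[1],0]);u=[0,0,1]
img=c["img"].copy()
for fx in (-.044,.044):
  for dx in (-.004,.004):
    P=np.array([ctr+ex*(fx+dx)+ey*y+np.array([0,0,z]) for y,z in((.0195,.119),(0,.0993),(-.0195,.119))])
    q=proj(c,P,s);print(fx,dx,q.round(1).tolist())
    cv2.polylines(img,[np.round(q*16).astype(int).reshape(-1,1,2)],False,(0,0,255),1,cv2.LINE_AA,4)
crop(img,85,60,230,225,5,"w5d")
E
```

```text
[[ 0.4885 -0.3235  0.006 ]
 [ 0.4816 -0.2527  0.006 ]
 [ 0.6098 -0.2401  0.006 ]] w 0.07112510990041924 l 0.12880423669580027
yaw 5.590498602368768 ctr [ 0.5491 -0.2818  0.006 ]
yaw short 5.605345525964521
[[ 0.4887 -0.3227  0.008 ]
 [ 0.4817 -0.2523  0.008 ]
 [ 0.6092 -0.2398  0.008 ]] w 0.07068812847540672 l 0.12801288383915388
yaw 5.590498602368763 ctr [ 0.5489 -0.2812  0.008 ]
yaw short 5.6053455259644895
near V [[ 0.5009 -0.2854  0.0993]
 [ 0.5096 -0.2852  0.0993]]
-0.044 -0.004 [[153.7, 76.3], [136.1, 79.7], [92.1, 78.5]]
-0.044 0.004 [[155.6, 89.9], [138.0, 92.1], [94.7, 92.0]]
0.044 -0.004 [[172.4, 209.3], [155.3, 202.0], [118.2, 210.9]]
0.044 0.004 [[173.9, 219.8], [156.9, 211.8], [120.3, 221.4]]
```

View pics/w5d.png

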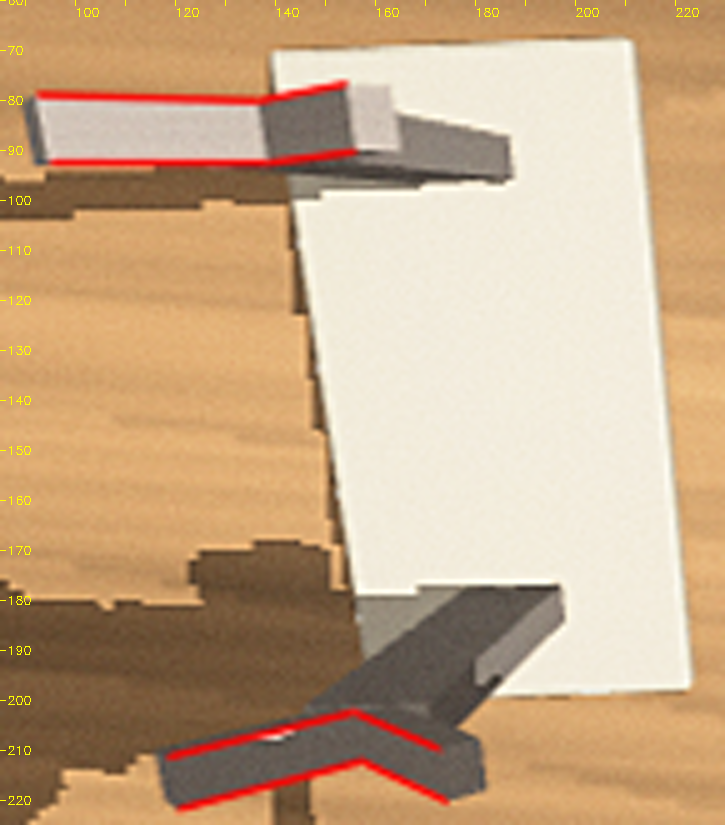

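The projected V notches match the image exactly. The stand centre is (0.549, -0.281) with yaw 5.6°. Moving above it.

```bash
python3 -m jog '[[[0,0,0,0,0,-0.9,0],[0,0,0,0,0,-0.85,0],[0,-2.4,0,-1.7,0,0,0],[0,-4.8,0,-3.5,0,0,0],[0,-7.2,0,-5.2,0,0,0],[0,-9.6,0,-6.9,0,0,0],[0,-12,0,-8.7,0,0,0],[0,-14.4,0,-10.4,0,0,0],[0,-14.4,0,-10.4,0,0,0],[0,-14.4,0,-10.4,0,0,0],[0,-14.4,0,-10.4,0,0,0],[0,-12,0,-8.7,0,0,0]]]';python3 -m jog '[[[0,-9.6,0,-6.9,0,0,0],[0,-7.2,0,-5.2,0,0,0],[0,-4.8,0,-3.5,0,0,0],[0,-2.4,0,-1.7,0,0,0],[0,0,0,0,0,0,0],[0,0,0,0,0,0,0],[0,0,0,0,0,0,0]]]'
python3 - <<'E'
from h import *
c,s=wsnap('w6')
c=vision.capture("side"); crop(c["img"],290,190,430,320,5,"s5")
c=vision.capture("top"); crop(c["img"],340,150,460,270,5,"t5")
E
```

```text
clock: 19.25
eef_pos: [0.4914, -0.2727, 0.1896]
orientation: [-1.571, 0.0, 0.094]
force: [0.7, -0.5, -2.1]
width: 0.0143
clock: 19.83
eef_pos: [0.4725, -0.2889, 0.1892]
orientation: [-1.571, 0.0, 0.098]
force: [1.3, 0.4, -2.7]
width: 0.0142
t 19.83 tcp [ 0.4725 -0.2889  0.1892] rpy deg [-89.98   0.     5.61] F [ 1.27  0.44 -2.71] w 0.0142
```

View pics/s5.png

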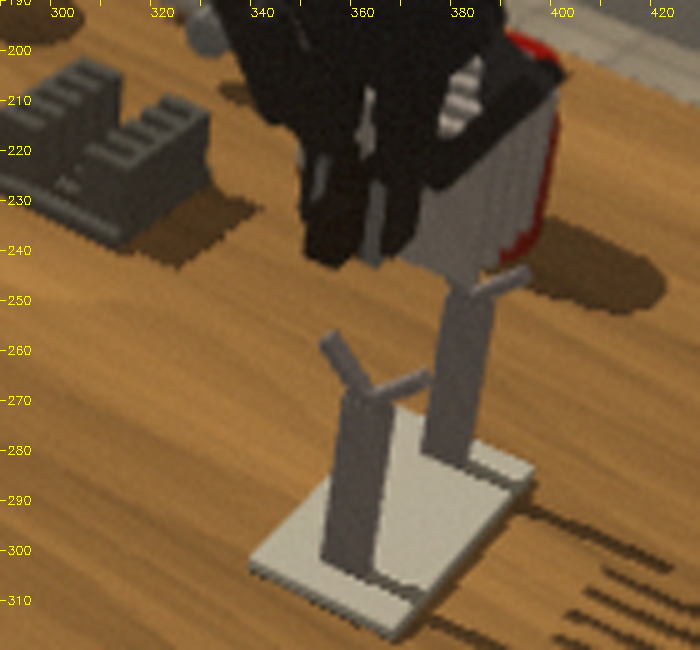

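View pics/t5.png

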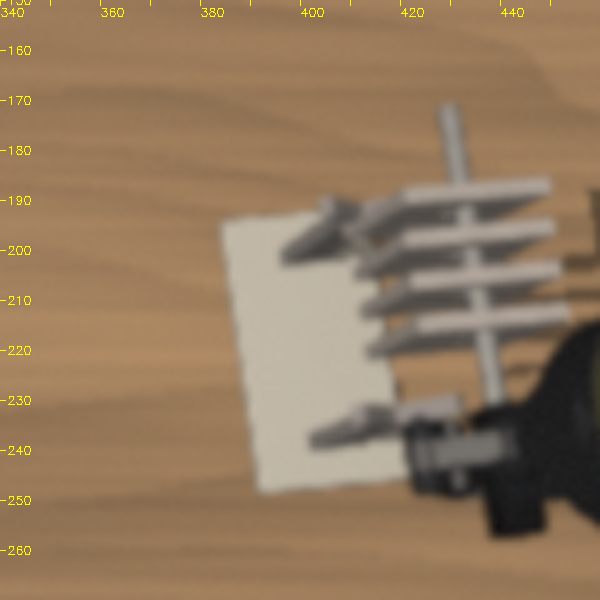

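```bash
cat >> h.py <<'E'
SY=np.radians(5.6); SO=np.array([.549,-.2812,0])
def tostand(p):
    d=np.array(p,float)-SO; return np.array([d[0]*np.cos(SY)+d[1]*np.sin(SY),-d[0]*np.sin(SY)+d[1]*np.cos(SY),d[2]])*1000
E
python3 - <<'E'
from h import *
np.set_printoptions(precision=4,suppress=True)
s=ctrl.get_state();c=vision.capture("top")
print("tip pred",tip(s),tostand(tip(s)),proj(c,tip(s)))
for uv in [(433,187.3),(434.5,195.8),(436,204),(437.5,212.5)]:
    print(tostand(onplane(c,[uv],.220,s)[0]))
print("tip",tostand(onplane(c,[(427.5,170.5)],.207)[0]))
E
```

```text
tip pred [ 0.6072 -0.276   0.2068] [ 58.4344  -0.4851 206.8431] [[429.8028 171.2331]]
[ 23.956    3.9177 220.    ]
[  7.6843   3.7289 220.    ]
[ -7.9021   3.4423 220.    ]
[-23.9283   3.2417 220.    ]
tip [ 60.2079   3.7713 207.    ]
```

The plates sit at stand x = ±24 and ±8, centred between the forks. Descending.

```bash
python3 -m jog '[[[0,0,3,0,0,0,0],[0,0,6,0,0,0,0],[0,0,9,0,0,0,0],[0,0,10,0,0,0,0],[0,0,10,0,0,0,0],[0,0,10,0,0,0,0],[0,0,10,0,0,0,0],[0,0,9,0,0,0,0],[0,0,6,0,0,0,0],[0,0,3,0,0,0,0],[0,0,0,0,0,0,0],[0,0,0,0,0,0,0]]]'
python3 - <<'E'
from h import *
s=ctrl.get_state();print(tostand(tip(s)),s["force"])
c=vision.capture("side"); crop(c["img"],310,210,420,320,5,"s6")
c=vision.capture("top"); crop(c["img"],370,160,450,270,6,"t6")
E
```

```text
clock: 21.03
eef_pos: [0.4719, -0.2898, 0.1135]
orientation: [-1.571, -0.0, 0.096]
force: [0.2, -0.9, -2.9]
width: 0.0146
[ 58.04902659  -1.25377779 131.19402372] [ 0.22948212 -0.87836105 -2.88048892]
```

View pics/s6.png

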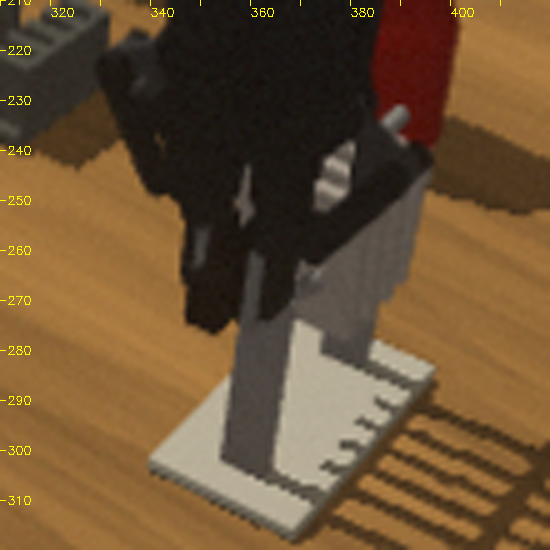

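View pics/t6.png

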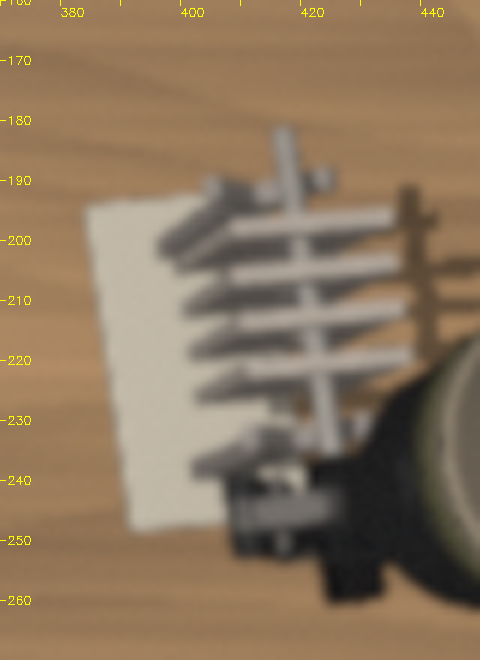

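```bash
python3 - <<'E'
from h import *
import pickle
s=ctrl.get_state()
ex=np.array([np.cos(SY),np.sin(SY),0]);ey=np.array([-ex[1],ex[0],0])
for n in ("top","side"):
    c=vision.capture(n); img=c["img"].copy()
    for fx in (-.044,.044):
      for dx in (-.004,.004):
        q=proj(c,[SO+ex*(fx+dx)+ey*y+np.array([0,0,z]) for y,z in((.0195,.119),(0,.0993),(-.0195,.119))])
        cv2.polylines(img,[np.round(q*16).astype(int).reshape(-1,1,2)],False,(0,0,255),1,cv2.LINE_AA,4)
    T=tip(s);G=tip(s,.03); q=proj(c,[G,T]); cv2.polylines(img,[np.round(q*16).astype(int).reshape(-1,1,2)],False,(0,255,0),1,cv2.LINE_AA,4)
    if n=="top": crop(img,370,165,450,265,6,"t7")
    else: crop(img,330,210,420,300,7,"s7")
E
```

```text
(no output)
```

View pics/t7.png

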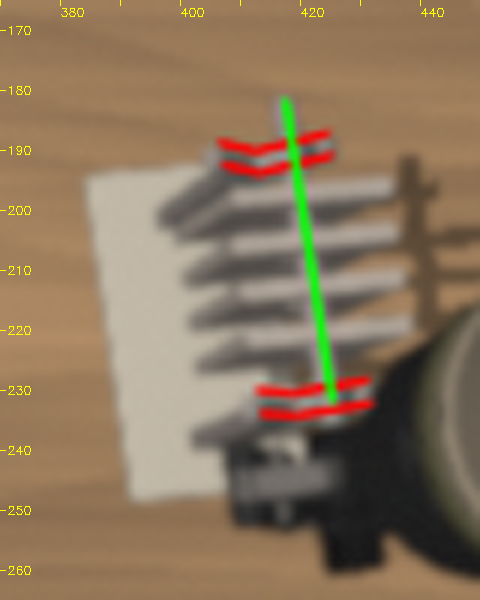

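View pics/s7.png

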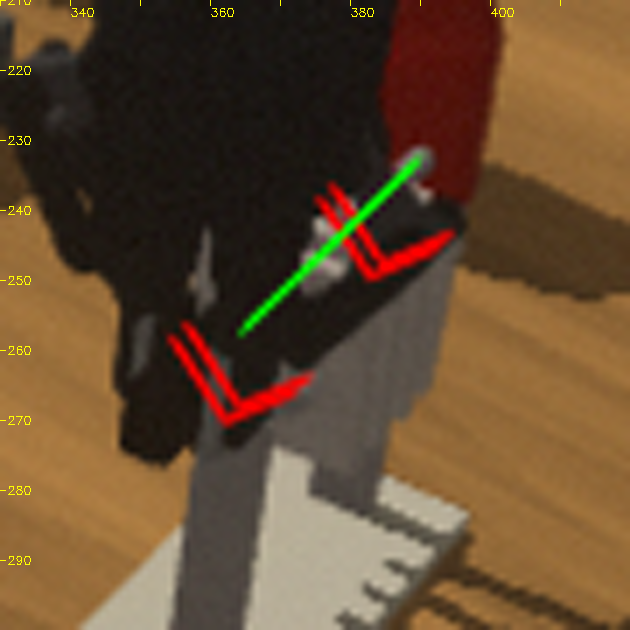

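The model overlay matches both views. I'll correct 1 mm left, then lower gently.

```bash
python3 -m jog '[[[0,0,0,1.2,0,0,0],[0,0,4,0,0,0,0],[0,0,5,0,0,0,0],[0,0,5,0,0,0,0],[0,0,4,0,0,0,0],[0,0,3,0,0,0,0],[0,0,1.5,0,0,0,0],[0,0,0,0,0,0,0],[0,0,0,0,0,0,0]]]'
python3 st.py;python3 -c "
from h import *
s=ctrl.get_state();print(tostand(tip(s)))"
```

```text
clock: 21.98
eef_pos: [0.4717, -0.2886, 0.0907]
orientation: [-1.571, 0.0, 0.096]
force: [0.2, 0.0, -3.6]
width: 0.0144
t 21.98 tip rack [ -67.6 -247.1  108.4] rpy [-9.00e+01  1.00e-02  5.52e+00] F [ 0.2  0.  -3.6] M [-0.03  0.14  0.01] w 0.0144
[ 5.79024387e+01 -2.41939181e-03  1.08411532e+02]
```

```bash
for i in 1; do python3 -m jog '[[[0,0,1,0,0,0,0],[0,0,1,0,0,0,0],[0,0,0,0,0,0,0]]]';python3 st.py; done; python3 -m jog '[[[0,0,0.7,0,0,0,0],[0,0,0,0,0,0,0]]]';python3 st.py; python3 -m jog '[[[0,0,0.7,0,0,0,0],[0,0,0,0,0,0,0]]]';python3 st.py
```

```text
clock: 22.23
eef_pos: [0.4716, -0.2885, 0.0887]
orientation: [-1.571, 0.0, 0.096]
force: [0.2, -0.4, -3.2]
width: 0.0142
t 22.23 tip rack [ -67.6 -247.   106.4] rpy [-90.     0.     5.52] F [ 0.2 -0.4 -3.2] M [-0.02  0.23 -0.03] w 0.0142
clock: 22.4
eef_pos: [0.4718, -0.2888, 0.0883]
orientation: [-1.571, -0.0, 0.096]
force: [-0.6, -1.0, -1.4]
width: 0.0143
t 22.40 tip rack [ -67.5 -247.3  106. ] rpy [-9.002e+01 -2.000e-02  5.510e+00] F [-0.6 -1.  -1.4] M [-0.04  0.12 -0.04] w 0.0143
clock: 22.57
eef_pos: [0.4719, -0.2889, 0.0878]
orientation: [-1.572, -0.001, 0.096]
force: [-0.6, -0.8, 0.3]
width: 0.0142
t 22.57 tip rack [ -67.4 -247.5  105.6] rpy [-9.004e+01 -4.000e-02  5.510e+00] F [-0.6 -0.8  0.3] M [-0.1   0.13  0.12] w 0.0142
```

```bash
python3 -m jog '[[[0,0,0.6,0,0,0,0],[0,0,0,0,0,0,0],[0,0,0,0,0,0,0]]]';python3 st.py; python3 -m jog '[[[0,0,0.5,0,0,0,0],[0,0,0,0,0,0,0],[0,0,0,0,0,0,0]]]';python3 st.py
python3 - <<'E'
from h import *
c=vision.capture("side"); crop(c["img"],310,210,420,320,5,"s8")
c=vision.capture("top"); crop(c["img"],370,165,450,265,6,"t8")
E
```

```text
clock: 22.82
eef_pos: [0.472, -0.289, 0.0875]
orientation: [-1.572, -0.001, 0.096]
force: [-1.3, -1.1, 5.2]
width: 0.014
t 22.82 tip rack [ -67.3 -247.6  105.3] rpy [-9.005e+01 -6.000e-02  5.510e+00] F [-1.3 -1.1  5.2] M [-0.09  0.25  0.11] w 0.0140
clock: 23.07
eef_pos: [0.4721, -0.2891, 0.0873]
orientation: [-1.572, -0.001, 0.096]
force: [-2.2, -0.0, 8.2]
width: 0.0143
t 23.07 tip rack [ -67.3 -247.6  105.2] rpy [-9.005e+01 -7.000e-02  5.500e+00] F [-2.2 -0.   8.2] M [0.01 0.44 0.07] w 0.0143
```

View pics/s8.png

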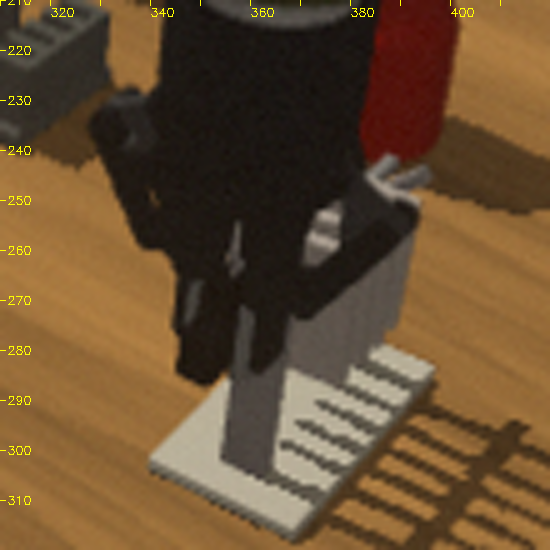

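View pics/t8.png

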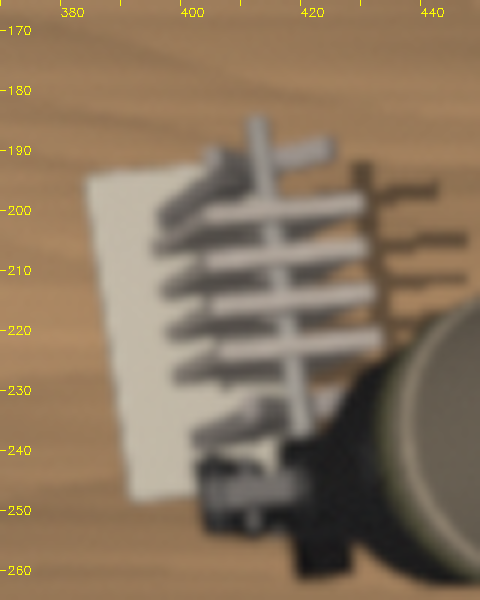

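Both shaft ends lie in the V bottoms, at top (413,190) and (420,233), with four plates between them. I'll relax the load and open.

```bash
python3 -m jog '[[[0,0,-0.7,0,0,0,0],[0,0,0,0,0,0,0]]]';python3 st.py; python3 -m jog '[[[25,0,0,0,0,0,0],[30,0,0,0,0,0,0],[40,0,0,0,0,0,0],[45,0,0,0,0,0,0],[45,0,0,0,0,0,0],[45,0,0,0,0,0,0]]]' 20; python3 st.py
python3 -c "
from h import *
wsnap('w9')"
```

```text
clock: 23.33
eef_pos: [0.472, -0.289, 0.0875]
orientation: [-1.572, -0.001, 0.096]
force: [-1.3, -1.5, 5.1]
width: 0.0141
t 23.33 tip rack [ -67.3 -247.6  105.3] rpy [-9.005e+01 -6.000e-02  5.500e+00] F [-1.3 -1.5  5.1] M [-0.29  0.05  0.01] w 0.0141
clock: 23.83
eef_pos: [0.4716, -0.2884, 0.0868]
orientation: [-1.571, 0.0, 0.096]
force: [-0.4, 0.2, -0.1]
width: 0.0383
t 23.83 tip rack [ -67.7 -246.9  104.5] rpy [-8.999e+01  2.000e-02  5.530e+00] F [-0.4  0.2 -0.1] M [-0.01 -0.01 -0.03] w 0.0383
t 23.83 tcp [ 0.4716 -0.2884  0.0868] rpy deg [-8.999e+01  2.000e-02  5.530e+00] F [-0.37  0.17 -0.1 ] w 0.0383
```

View pics/w9.png

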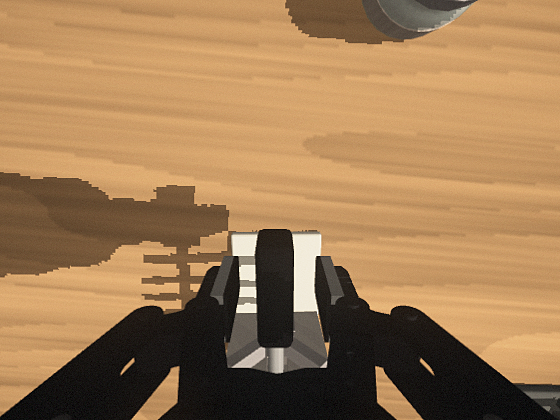

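The handle at (275,290) is free between the opened jaws. Retreating straight up, then back for a check.

```bash
python3 -m jog '[[[45,0,-3,0,0,0,0],[45,0,-6,0,0,0,0],[45,0,-12,0,0,0,0],[45,0,-20,0,0,0,0],[45,0,-25,0,0,0,0],[45,0,-25,0,0,0,0],[45,0,-25,0,0,0,0],[45,0,-20,0,0,0,0],[45,0,-15,0,0,0,0],[45,0,-15,0,0,0,0]]]'; python3 -m jog '[[[45,0,0,25,0,0,0],[45,0,0,30,0,0,0],[45,0,0,30,0,0,0],[45,0,0,30,0,0,0],[45,0,0,30,0,0,0],[45,0,0,30,0,0,0],[45,0,0,15,0,0,0],[45,0,0,0,0,0,0],[45,0,0,0,0,0,0],[45,0,0,0,0,0,0],[45,0,0,0,0,0,0],[45,0,0,0,0,0,0]]]';python3 - <<'E'
from h import *
c=vision.capture("side"); crop(c["img"],310,210,420,320,5,"s10"); cv2.imwrite("pics/s10f.png",c["img"])
c=vision.capture("top"); crop(c["img"],370,165,450,265,6,"t10"); cv2.imwrite("pics/t10f.png",c["img"])
E
```

```text
clock: 24.72
eef_pos: [0.4718, -0.2888, 0.2558]
orientation: [-1.572, -0.002, 0.096]
force: [-0.3, -0.5, -0.3]
width: 0.0383
clock: 25.72
eef_pos: [0.4533, -0.1007, 0.2532]
orientation: [-1.571, -0.0, 0.094]
force: [-0.4, 0.0, -0.7]
width: 0.0384
```

View pics/s10.png

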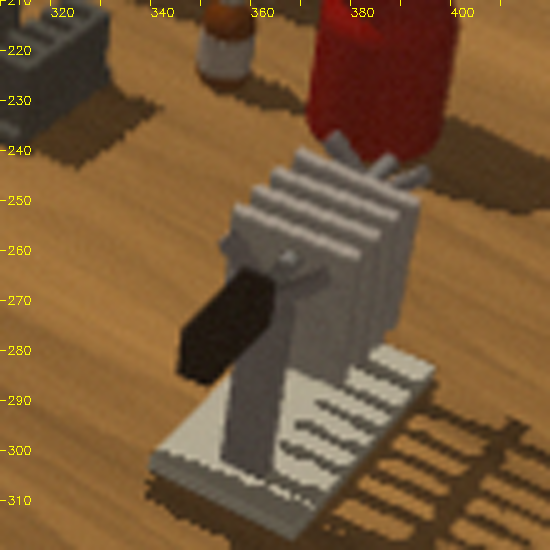

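View pics/t10f.png

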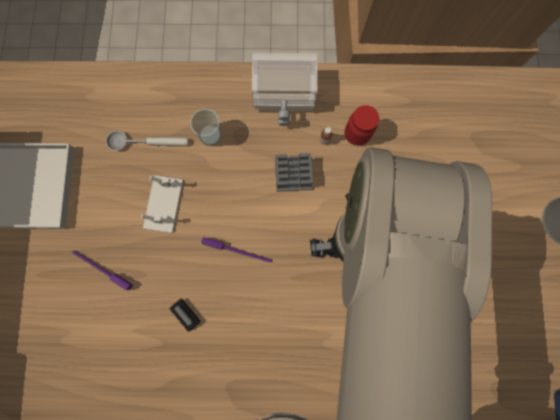

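View pics/t10.png

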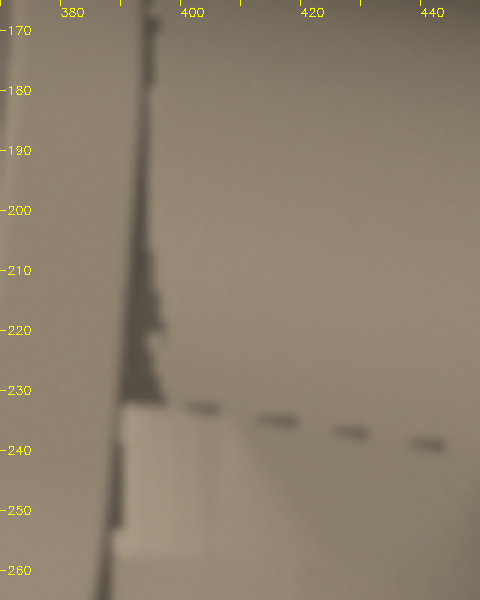

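View pics/s10f.png

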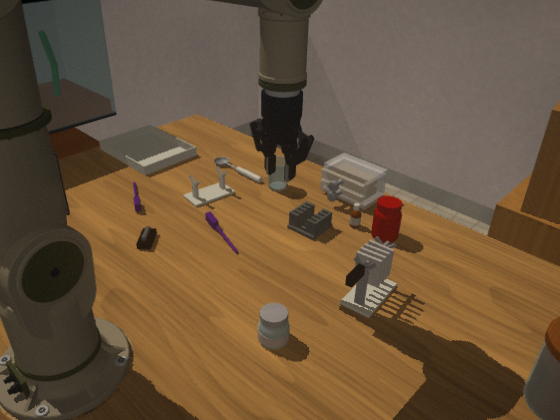

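The side view shows the skewer in both notches at (370,270) with four plates hanging and the gripper clear. The jar (273,326), canister (387,220), dropper (355,216), cup, spoon, magnet and purple skewers are where they started. Handing in.

```bash
python3 -c "
from h import *
print(ticket.close_job())"
```

```text
the job is handed in; nothing more can be done
None
```

The job is done and handed in at about 26 s of the 72 s allowed. The skewer lies in both notches of the drying stand with all four plates hanging between the forks.

- **Threading:** I gripped the black-handled skewer and located the plates in the wrist camera at y ≈ +6, −3, +8 and −1 mm. I threaded them one at a time in steps of 1.5–2 mm, with forces under about 2 N.
- **Lift and placing:** I lifted all four plates out together and lowered the skewer into the notches. The highest reading at seating was about 8 N, after which I eased off and opened the jaws.

**Last checks**
- The side view shows four plates hanging between the forks, the handle outside and the gripper well clear, with force near zero.
- The bystanders and the two purple look-alikes are where they started, judged by eye.
- The plates measured centred between the forks (±24 and ±8 mm) just before lowering.
- The top view of the stand was hidden by the arm after release, so the final seating was confirmed only from the side view and from a top view taken just before I opened the jaws.
- One early reading of the skewer's sideways position in the top view differed by about 4 mm from the arm's reported pose. Overlaying the model on both camera views agreed with the pose, so I followed that.

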